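Pack the overhanging panel and sort the bars

TASK

Swing the red clamp lever on the yellow vice fully over to open, draw the low packing bar out from under the panel and slide in its place the one medium-height bar, the one that just fits under the panel, fully home against the back stop; then swing the lever fully back. Lay every low bar, the one drawn out included, in the blue tray and every tall bar in the red tray, each flat on the tray floor with its holes up. Leave the multimeter and the screwdriver where they are.

Things in the scene. Friction and masses are not known exactly. Their poses are not given: they have to be found in the camera images.
- low1: loose aluminium packing bar, 90 mm long (its x axis), 28 mm wide (its y axis) and 16 mm high (its z axis, up), with two dark holes showing in the top face; 109 g give or take 25 %. Origin: centre of its underside. Starts flat, holes up, pushed in under the vice's panel with about 38 to 51 mm sticking out of the front; it is the wrong height for that place; always present.
- low2: loose aluminium packing bar, 90 mm long (its x axis), 28 mm wide (its y axis) and 16 mm high (its z axis, up), with two dark holes showing in the top face; 109 g give or take 25 %. Origin: centre of its underside. Starts flat, holes up, anywhere on the bench in front of the robot; in many runs it is absent.
- low3: loose aluminium packing bar, 90 mm long (its x axis), 28 mm wide (its y axis) and 16 mm high (its z axis, up), with two dark holes showing in the top face; 109 g give or take 25 %. Origin: centre of its underside. Starts flat, holes up, anywhere on the bench in front of the robot; in many runs it is absent.
- mid: loose aluminium packing bar, 90 mm long (its x axis), 28 mm wide (its y axis) and 23 mm high (its z axis, up), with two dark holes showing in the top face; 156 g give or take 25 %. Origin: centre of its underside. Starts flat, holes up, anywhere on the bench; the only bar of this height, always present.
- tall1: loose aluminium packing bar, 90 mm long (its x axis), 28 mm wide (its y axis) and 30 mm high (its z axis, up), with two dark holes showing in the top face; 204 g give or take 25 %. Origin: centre of its underside. Starts flat, holes up, anywhere on the bench in front of the robot; in many runs it is absent.
- tall2: loose aluminium packing bar, 90 mm long (its x axis), 28 mm wide (its y axis) and 30 mm high (its z axis, up), with two dark holes showing in the top face; 204 g give or take 25 %. Origin: centre of its underside. Starts flat, holes up, anywhere on the bench in front of the robot; in many runs it is absent.
- tall3: loose aluminium packing bar, 90 mm long (its x axis), 28 mm wide (its y axis) and 30 mm high (its z axis, up), with two dark holes showing in the top face; 204 g give or take 25 %. Origin: centre of its underside. Starts flat, holes up, anywhere on the bench in front of the robot; in many runs it is absent.
- vice: yellow bench vice, fixed, gripping a steel panel that juts out towards the robot. Origin: on the bench below the middle of the panel's front edge; x points in under the panel, z up. Panel: 110 mm wide (y), x = 0 to 100 mm, underside 25 and top 29 mm above the bench. The yellow jaw and lever block on it start at x = 60 mm, are 80 mm wide and 70 mm high.
- home (a point): on the bench under the panel, x = 10 mm, y = 0 in the vice's frame (same axes): where the origin of a bar pushed fully home lies; 35 mm of it then sticks out. Bars slide on the bench along x between two dark guide strips, 33 mm apart and 10 mm high, from x = 10 to 55 mm in the vice's frame, flared from x = -5 mm; the back stop is the flat bed face at x = 55 mm.
- clamp (a joint): red-knobbed clamp lever on top of the vice's jaw, swinging across the vice (along its y) about a level axis 67 mm above the bench at x = 85 mm, y = 0 in the vice's frame. 0 rad = fully over to the vice's +y side, clamped (start 0 to 0.08); 0.5 = upright; 1.0 = fully over to the -y side, open. It stays where it is left; about 1 N at the knob moves it; hard stops at 0 and 1.
- clamp_tip (a point): centre of the lever's red ball knob, 26 mm across, 80 mm from the lever's axis: at y = +38 mm, 137 mm above the bench when clamped; at y = -38 mm when open (vice's frame); 147 mm up when upright.
- blue_tray: shallow blue tray, fixed on the bench, to the left or the right of the vice. Inside 110 mm (x, the way the bars lie) by 170 mm (y, room for three bars side by side with space for fingers); floor 2.5 mm and walls 3 mm thick; above the bench the two walls across x rise 14 mm, the two across y 6 mm. Origin: centre of its underside on the bench, z up.
- red_tray: shallow red tray, fixed on the bench, to the left or the right of the vice. Inside 110 mm (x, the way the bars lie) by 170 mm (y, room for three bars side by side with space for fingers); floor 2.5 mm and walls 3 mm thick; above the bench the two walls across x rise 14 mm, the two across y 6 mm. Origin: centre of its underside on the bench, z up.
- multimeter: bystander, loose: orange multimeter 75 x 140 x 34 mm lying on the bench. Origin: centre of its underside.
- screwdriver: bystander, loose: screwdriver lying on the bench, 200 mm long along x, handle 26 mm thick to -x. Origin: underside near its middle.
Not all that is in view belongs to the job. Leave any pink or purple look-alike of the low2 alone.

How it is judged:
By the outcome, as a careful person would: the job done as asked, in the order asked, and still so for the second after the job is handed in, with the robot touching nothing.
Of low2, low3, tall1, tall2, tall3 only 3 to 5 are there at a start; the rules pass over those that are not, and their reading is None.
At some moment in a run one of low2, low3, tall1, tall2, tall3, mid may be knocked a few centimetres aside while the robot is not near it.
Once in a run the grip may slacken for a moment while it holds something.
It also fails if it takes over 210 s, if anything falls off the work surface, if the arm or the gripper's body presses on something with over 40 N, if the wrist force passes 120 N, or if a joint passes its speed limit or range.

ROBOT

A 7-joint arm with a two-finger parallel gripper is mounted at the origin on the work surface. World frame = base frame: x ahead of the robot, y to its left, z up, the work surface at z = 0. Lengths are in m, angles in rad, forces in N, time in s.
With the tool pointing down it reaches from about 0.4 to 0.85 m from the base axis. Payload 10.4 kg.
Tool frame: the origin (TCP) lies at the very end of the fingers, on their centre line; the grasp point (between the pads) lies 19 mm behind it; z points along the fingers, y is the line along which they close (so a half turn about z gives the same grasp; the last joint's range is limited). The gripper opens to 85 mm and grips with 20 to 120 N. Pads are 22 mm wide; open, the fingers measure 114 mm over their backs; the gripper's body (76 mm by 85 mm) begins 54 mm behind the grasp point. The pads swing forward as they close: fully open they stand 13 mm farther back than shut.
Start: joints at [1.124, 0.332, -0.065, 1.46, 0.022, 1.35, -0.088], TCP at [0.257, -0.57, 0.231] pointing down, gripper open.
Joint ranges: [-2.6, 2.6], [-0.5, 2.12], [-1.47, 1.34], [0.16, 2.42], [-1.27, 4.41], [0.06, 2.06], [-2.6, 2.6]. Speed limits (rad/s): [2.22, 2.22, 2.79, 2.79, 3.14, 3.14, 3.14].

INTERFACE

Orientations are given as a unit quaternion [x, y, z, w].
In Python, from workcell import * gives the robot as it stands. The module is installed in compiled form; this text tells all that it offers.
- The arm moves only by the tool carry_out, never from a script. Its argument "motion" is a list of rows, each an object with "xyz": the shift along the tool's x, y, z in m, a list of three; "angular": the turn, a rotation vector about the tool's x, y, z in degrees, a list of three. A call has 1 to 12 rows; each row is the pose to reach, as a shift and turn from the pose commanded when the call began, along the tool's axes at that moment; what a row does not reach only later rows make up. A row lasts 1/10 s, in which the tool goes at most 50 mm and 8.59 degrees, less where a joint would pass 70% of its speed; a pose out of reach is approached as far as the arm can. A call with a gripper value outside its range is refused whole. "hand" is the opening, from 0 (shut) to 1 (fully open), set as the call begins (left out, the last holds). The fingers move at their own pace and stop on an object; "grip_force" is the grip in N (left out, the last holds). Time passes only in rows, so rows that repeat a pose let the fingers close. It gives the time, the measured TCP pose, the force, the opening and the grip force at its end, in the units of the state.
- get_obs(): the state, without advancing time (a new reading comes with each control period).
- camera(name): name is "side" or "top"; returns a dict with "img" (400x640x3 uint8, red, green, blue), "fx", "fy", "cx", "cy" (pixels), "extrinsics" (4x4, takes a point from camera to world coordinates). Camera axes: x right, y up, looking along -z (the intrinsics and any distortion apply to the point x, -y, -z); pixel columns grow to the right and rows downward; lengths in m; the calibration is good to about 2 mm. A picture is of the moment at which its call begins. There is no depth.
- hand_in(): hands the job in; it is judged then, once.
The state is a dict: "clock": time; "joint_pos": joint angles; "joint_velocities": joint speeds; "tau": joint torques, N m; "position": TCP position; "ee_rot": TCP orientation; "ft_force": force on the tool from outside, world axes, zero at the start; "torque": the same for the moment, N m; "grip_width": opening from 0.0 (shut) to 1.0 (fully open); "grasp_force": force on a finger pad.
Only numpy, scipy, OpenCV 4.12 (cv2) and the standard library are available. Lean on these libraries where they do the work, as an engineer would, in place of code of your own. Each camera call takes 0.05 s, during which the arm holds its last target. There are 200 camera calls.

## Working session

There is one attempt and no reset: what is moved stays moved. The work goes in short steps, Python scripts to look and compute and a tool call to move; the robot and the scene stay as the last step left them, time stands still between calls to the robot, and variables do not carry over. Pictures are saved under pics/ and viewed, at most 14 in all, crops included, and the job is handed in when it is done.

Besides the shell and the picture viewer there is one more tool, called after "Emit:" in YAML: its name, and indented under it one key for each argument. carry_out: Moves the arm, as the interface text tells. Its arguments: {"type":"object","properties":{"motion":{"type":"array"},"hand":{"type":"number"},"grip_force":{"type":"number"}},"required":["motion"]}

```bash
mkdir -p pics
cat > h.py <<'E'
from workcell import *
import numpy as np, cv2
from scipy.spatial.transform import Rotation as R
def snap(n,f):
    c=camera(n); cv2.imwrite(f'pics/{f}.png',c['img'][:,:,::-1]); return c
def ray(c,u,v,z):
    E=np.array(c['extrinsics']); d=E[:3,:3]@np.array([(u-c['cx'])/c['fx'],-(v-c['cy'])/c['fy'],-1]); o=E[:3,3]
    return o+d*(z-o[2])/d[2]
def proj(c,p):
    E=np.array(c['extrinsics']); q=E[:3,:3].T@(np.array(p)-E[:3,3])
    return np.array([c['cx']+c['fx']*q[0]/-q[2], c['cy']-c['fy']*q[1]/-q[2]])
E
python3 - <<'E'
from h import *
import pickle
for n in('top','side'):
    c=snap(n,n+'0'); pickle.dump(c,open(n+'0.pkl','wb'))
    print({k:v for k,v in c.items() if k!='img'})
o=get_obs();print(o)
E
```

```text
{'fx': 470.4989262247792, 'fy': 470.4989262247792, 'cx': 315.92055290723266, 'cy': 208.76356593948512, 'extrinsics': array([[-0.02346025,  0.98221888, -0.18626778,  0.24548784],
       [-0.99972341, -0.0233566 ,  0.00275124,  0.0026119 ],
       [-0.00164826,  0.18628081,  0.98249516,  1.32154529],
       [ 0.        ,  0.        ,  0.        ,  1.        ]])}
{'fx': 456.300477859407, 'fy': 456.300477859407, 'cx': 318.50708019065166, 'cy': 199.43844947597555, 'extrinsics': array([[-0.81938803,  0.36993325, -0.43789571, -0.07083193],
       [-0.57287625, -0.55562907,  0.60256878,  0.70092973],
       [-0.02039736,  0.7445977 ,  0.66720178,  0.87807742],
       [ 0.        ,  0.        ,  0.        ,  1.        ]])}
{'clock': 0.1, 'joint_pos': array([ 1.12440893,  0.33280484, -0.06463945,  1.46086054,  0.02159681,
        1.34987131, -0.08849549]), 'joint_velocities': array([-2.86230754e-06, -8.43493480e-05,  1.05811764e-03, -1.38836694e-03,
       -2.86098743e-03,  1.27851299e-03, -1.53245148e-03]), 'tau': array([ 2.43643568e-03, -6.26747060e+01,  5.00203902e-02, -3.92427063e+01,
        1.64954842e-02,  6.95994604e-03, -1.64010135e-05]), 'position': array([ 0.25684124, -0.56942884,  0.23059619]), 'ee_rot': array([ 9.77637801e-01,  2.10294887e-01, -1.66410945e-04, -6.02091203e-04]), 'ft_force': array([-0.29779825, -0.8209532 , -0.71296562]), 'torque': array([-0.03079437,  0.03744805, -0.01361179]), 'grasp_force': 0.0, 'grip_width': 0.9969398144838182}
```

View pics/top0.png

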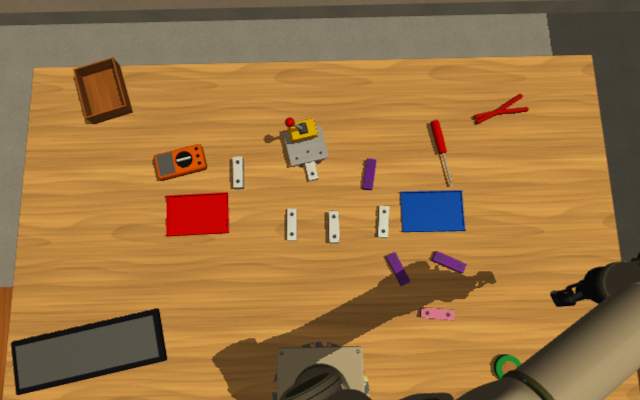

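View pics/side0.png

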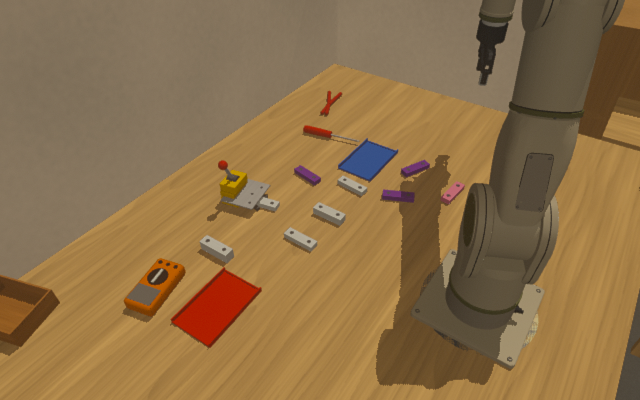

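Top view: five white bars – low1 at (311,171) under the panel, others at (237,172), (291,224), (333,226), (383,221); red tray (197,214), blue tray (432,211), knob (290,122). Side view shows the same bars.

```bash
cat > m.py <<'E'
from h import *
def bars(c,name):
    im=c['img'].copy(); hsv=cv2.cvtColor(im,cv2.COLOR_RGB2HSV)
    thr=150
    m=((hsv[:,:,1]<60)&(hsv[:,:,2]>thr)).astype(np.uint8)*255
    box=(100,140,450,260) if name=='top' else (180,160,390,270)
    k=np.zeros_like(m); x0,y0,x1,y1=box; k[y0:y1,x0:x1]=m[y0:y1,x0:x1]
    n,l,s,ce=cv2.connectedComponentsWithStats(k)
    out=[]
    for i in range(1,n):
        if s[i,4]<50: continue
        cs,_=cv2.findContours((l==i).astype(np.uint8),cv2.RETR_EXTERNAL,cv2.CHAIN_APPROX_NONE)
        out.append((cs[0],cv2.minAreaRect(cs[0]),s[i,4],ce[i]))
    return out,k
if __name__=='__main__':
    import pickle
    ims=[]
    for n in('top','side'):
        c=pickle.load(open(n+'0.pkl','rb'))
        o,k=bars(c,n)
        for q in o: print(n,np.round(q[1][0],1),np.round(q[1][1],1),round(q[1][2]),q[2],q[3].round(1))
    c=pickle.load(open('top0.pkl','rb'));a=cv2.resize(c['img'][105:255,220:420],(800,600),interpolation=cv2.INTER_CUBIC)
    cv2.imwrite('pics/ct.png',a[:,:,::-1])
    c=pickle.load(open('side0.pkl','rb'));a=cv2.resize(c['img'][150:285,190:370],(800,600),interpolation=cv2.INTER_CUBIC)
    cv2.imwrite('pics/cs.png',a[:,:,::-1])
E
python3 m.py
```

```text
top [309.1 159.9] [38.2 37.5] 78 833 [307.6 154.5]
top [237.5 171.5] [29.  9.] 90 271 [237.5 171.7]
top [383. 221.] [ 9.4 30.4] 3 276 [383. 221.]
top [291.5 224. ] [30.  9.] 90 283 [291.5 224.2]
top [333.5 226. ] [30.  9.] 90 273 [333.4 226.4]
side [352.  183.5] [27.3  6.3] 27 150 [352.  183.6]
side [250.9 193.8] [17.2 35.3] 39 283 [250.1 195.3]
side [268.8 202. ] [17.6  6.7] 16 104 [268.5 202. ]
side [328.7 210.7] [30.7  7.2] 24 189 [329.1 210.8]
side [300.1 236.9] [32.   8.5] 28 226 [300.1 237.1]
side [215.5 244.9] [31.1  9.2] 28 242 [215.7 245.1]
```

View pics/ct.png

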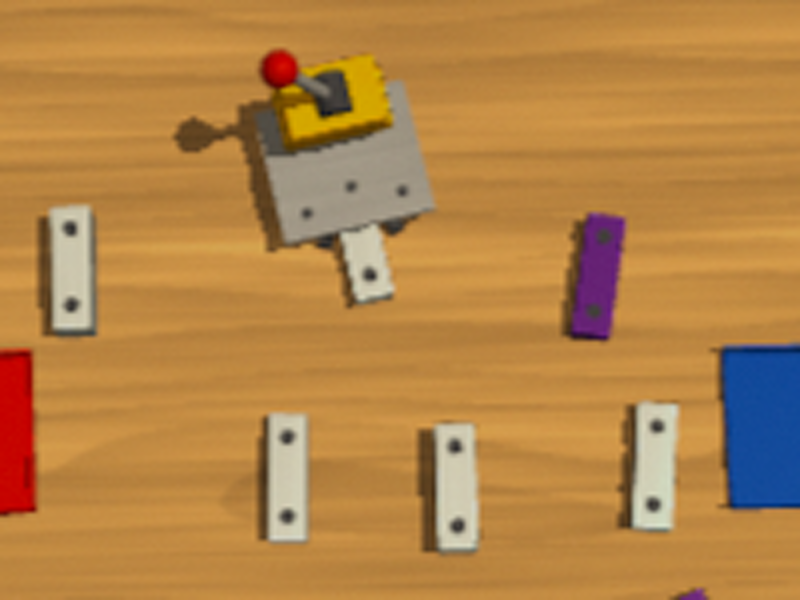

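View pics/cs.png

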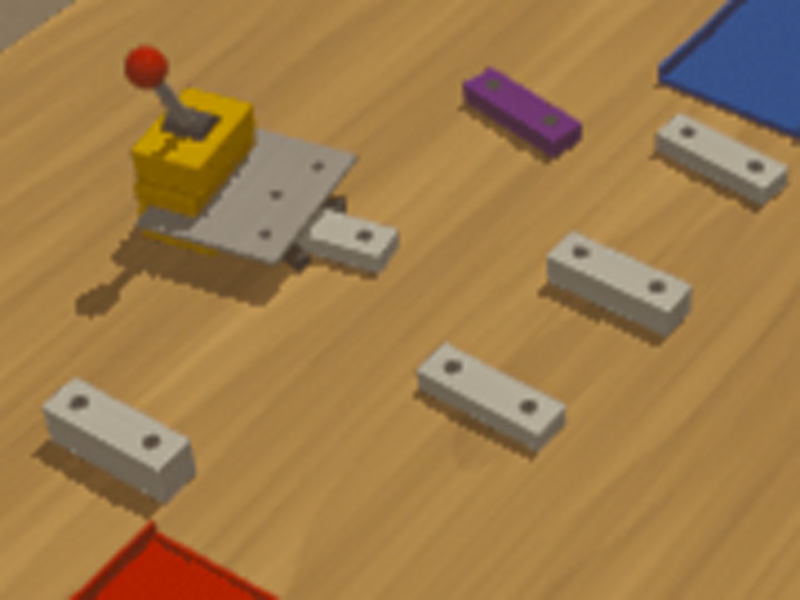

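Crops: holes at ct (70,228)/(70,305), (287,437)/(287,517), (455,446)/(458,526), (657,426)/(653,505), low1 hole (369,274); the left bar looks tall, the others need triangulating.

```bash
cat > tri.py <<'E'
from h import *
import pickle
T=pickle.load(open('top0.pkl','rb'));S=pickle.load(open('side0.pkl','rb'))
def ref(c,u,v,r=3):
    g=cv2.cvtColor(c['img'],cv2.COLOR_RGB2GRAY).astype(float); u0,v0=int(round(u)),int(round(v))
    p=g[v0-r:v0+r+1,u0-r:u0+r+1]; Y,X=np.mgrid[v0-r:v0+r+1,u0-r:u0+r+1]
    w=np.clip(np.median(p)*0.85-p,0,None)*(np.hypot(X-u,Y-v)<2.6); return (w*X).sum()/w.sum(),(w*Y).sum()/w.sum()
def tri(a,b):
    def L(c,p):
        E=np.array(c['extrinsics']); d=E[:3,:3]@np.array([(p[0]-c['cx'])/c['fx'],-(p[1]-c['cy'])/c['fy'],-1]); return E[:3,3],d/np.linalg.norm(d)
    (o1,d1),(o2,d2)=L(T,a),L(S,b); s=np.linalg.lstsq(np.c_[d1,-d2],o2-o1,rcond=None)[0]
    p,q=o1+s[0]*d1,o2+s[1]*d2; return (p+q)/2,np.linalg.norm(p-q)
t=lambda x,y:(220+x/4-.375,105+y/4-.375)
s=lambda x,y:(190+x/4.444-.39,150+y/4.444-.39)
P={'A':[((70,228),(79,402)),((70,305),(151,441))],'B':[((287,437),(452,367)),((287,517),(528,406))],
'C':[((455,446),(581,252)),((458,526),(657,286))],'D':[((657,426),(688,132)),((653,505),(756,166))],
'low1':[((369,274),(364,235))],'panel':[((307,213),(265,234)),((351,186),(276,195)),((402,190),(318,166))]}
for k,l in P.items():
    for a,b in l:
        a,b=t(*a),s(*b); a2,b2=(ref(T,*a),ref(S,*b)); 
        p,e=tri(a2,b2); print(k,np.round(a2,1),np.round(b2,1),'P',p.round(4),'err',round(e,4), 'raw',tri(a,b)[0].round(4))
p,e=tri(t(280,69),s(146,67));print('knob',p,e)
for n,a,b in [('pFL',(285,245),(278,264)),('pFR',(434,209),(357,155))]: print(n,tri(t(*a),s(*b)))
for n in 'red','blue':
    h=cv2.cvtColor(T['img'],cv2.COLOR_RGB2HSV)
    m=((h[:,:,1]>150)&((h[:,:,0]<6) if n=='red' else (abs(h[:,:,0].astype(int)-108)<12))).astype(np.uint8)
    N,l,st,_=cv2.connectedComponentsWithStats(m); i=1+st[1:,4].argmax()
    cs=cv2.findContours((l==i).astype(np.uint8),0,2)[0][0]; r=cv2.minAreaRect(cs); bx=cv2.boxPoints(r)
    print(n,st[i],[ray(T,u,v,.01)[:2].round(3) for u,v in bx],ray(T,*r[0],.008).round(4))
E
python3 tri.py
```

```text
A [237.1 161.6] [207.3 240.1] P [0.632  0.2202 0.031 ] err 0.0002 raw [0.632 0.22  0.031]
A [237.4 180.8] [223.5 248.9] P [0.5761 0.219  0.0311] err 0.0006 raw [0.5754 0.2195 0.0323]
B [291.4 213.8] [291.3 232.1] P [0.4798 0.0684 0.0176] err 0.0001 raw [0.4798 0.0684 0.0172]
B [291.4 233.6] [308.4 241. ] P [0.4238 0.0692 0.0176] err 0.0001 raw [0.4233 0.0693 0.0181]
C [333.3 216.2] [320.1 206.3] P [ 0.4693 -0.0491  0.0246] err 0.0003 raw [ 0.4691 -0.0494  0.0245]
C [333.9 236. ] [337.3 214.1] P [ 0.4131 -0.0493  0.0247] err 0.0003 raw [ 0.4128 -0.0497  0.0249]
D [383.8 211.1] [344.3 179.3] P [ 0.4815 -0.192   0.0175] err 0.0003 raw [ 0.4813 -0.1923  0.0174]
D [382.8 230.7] [359.5 187. ] P [ 0.4258 -0.1865  0.0178] err 0.0003 raw [ 0.4252 -0.1867  0.018 ]
low1 [312.  173.2] [271.5 202.6] P [0.5964 0.0078 0.0176] err 0.0 raw [0.5965 0.008  0.018 ]
panel [296.3 157.9] [249.2 202.3] P [0.6393 0.0515 0.0301] err 0.0 raw [0.6394 0.0513 0.0299]
panel [307.3 151.2] [251.6 193.4] P [0.6583 0.0197 0.0306] err 0.0 raw [0.6585 0.0194 0.0299]
panel [320.1 152.3] [261.1 187. ] P [ 0.6541 -0.0168  0.0305] err 0.0001 raw [ 0.6544 -0.0171  0.0304]
knob [0.70510691 0.06352094 0.14118233] 0.00047995678786847605
pFL (array([0.61593906, 0.06700743, 0.02877364]), np.float64(0.0012214687139434199))
pFR (array([ 0.63981546, -0.03939914,  0.03079888]), np.float64(0.00026982900162891014))
red [ 166  193   63   43 2487] [array([0.544, 0.431]), array([0.548, 0.252]), array([0.432, 0.245]), array([0.427, 0.422])] [0.4877 0.338  0.008 ]
blue [ 401  191   64   41 2439] [array([ 0.537, -0.244]), array([ 0.538, -0.422]), array([ 0.423, -0.416]), array([ 0.423, -0.24 ])] [ 0.4802 -0.3312  0.008 ]
```

Heights (bias about +1.5 mm): A (0.604, 0.220) is tall, C (0.441, −0.049) is mid, and B (0.452, 0.069), D (0.454, −0.189) and low1 are low. Next is the lever.

```bash
cat >> h.py <<'E'
VO=np.array([.628,.0138,0]); VY=np.radians(12.65)
def V(x,y,z=0): return VO+[x*np.cos(VY)-y*np.sin(VY),x*np.sin(VY)+y*np.cos(VY),z]
def chain(*g):
    """goals (xyz,yawdeg): prints shift & tool turn for each, from the current pose then from each goal"""
    o=get_obs(); p=np.array(o['position']); M=R.from_quat(o['ee_rot'])
    print('pose',p.round(4),'yaw',round(np.degrees(np.arctan2(*M.as_matrix()[1::-1,0])),2),'t',o['clock'],'F',o['ft_force'].round(1),'w',round(o['grip_width'],3))
    for t,yaw in g:
        t=np.array(t); N=R.from_euler('z',yaw,degrees=True)*R.from_euler('x',180,degrees=True)
        print((M.inv().apply(t-p)*1000).round(1),'mm turn',(M.inv()*N).as_rotvec(degrees=True).round(1)); p,M=t,N
E
python3 - <<'E'
from h import *
y=12.65
chain((V(.085,.085,.231),y),(V(.085,.085,.122),y),(V(.085,.0,.126),y),(V(.085,-.012,.122),y))
E
```

```text
pose [ 0.2568 -0.5694  0.2306] yaw 24.28 t 0.1 F [-0.3 -0.8 -0.7] w 0.997
[ 6.785e+02 -4.451e+02  1.000e-01] mm turn [-0.1  0.  11.6]
[  0.  -0. 109.] mm turn [0. 0. 0.]
[ 0. 85. -4.] mm turn [0. 0. 0.]
[-0. 12.  4.] mm turn [0. 0. 0.]
```

Emit:
carry_out:
  motion:
    - {"xyz": [0.34, -0.222, 0], "angular": [0, 0, 5.8]}
    - {"xyz": [0.34, -0.222, 0], "angular": [0, 0, 5.8]}
    - {"xyz": [0.34, -0.222, 0], "angular": [0, 0, 5.8]}
    - {"xyz": [0.34, -0.222, 0], "angular": [0, 0, 5.8]}
    - {"xyz": [0.34, -0.222, 0], "angular": [0, 0, 5.8]}
    - {"xyz": [0.34, -0.222, 0], "angular": [0, 0, 5.8]}
    - {"xyz": [0.34, -0.222, 0], "angular": [0, 0, 5.8]}
    - {"xyz": [0.34, -0.222, 0], "angular": [0, 0, 5.8]}
    - {"xyz": [0.34, -0.222, 0], "angular": [0, 0, 5.8]}
    - {"xyz": [0.34, -0.222, 0], "angular": [0, 0, 5.8]}
    - {"xyz": [0.34, -0.222, 0], "angular": [0, 0, 5.8]}
  hand: 0

```text
clock: 1.2
position: [0.4748, -0.2289, 0.231]
ee_rot: [0.987, 0.16, -0.0, 0.0]
ft_force: [0.4, 0.1, 0.8]
grip_width: -0.002
grasp_force: 0.0
```

Run:
```python
from h import *
y=12.65
chain((V(.085,.085,.231),y))
```

```text
pose [ 0.4748 -0.2289  0.231 ] yaw 18.4 t 1.2 F [0.4 0.1 0.8] w -0.002
[ 3.15e+02 -2.58e+02 -3.00e-01] mm turn [0.  0.1 5.7]
```

Emit:
carry_out:
  motion:
    - {"xyz": [0.315, -0.258, 0], "angular": [0, 0, 5.8]}
    - {"xyz": [0.315, -0.258, 0], "angular": [0, 0, 5.8]}
    - {"xyz": [0.315, -0.258, 0], "angular": [0, 0, 5.8]}
    - {"xyz": [0.315, -0.258, 0], "angular": [0, 0, 5.8]}
    - {"xyz": [0.315, -0.258, 0], "angular": [0, 0, 5.8]}
    - {"xyz": [0.315, -0.258, 0], "angular": [0, 0, 5.8]}
    - {"xyz": [0.315, -0.258, 0], "angular": [0, 0, 5.8]}
    - {"xyz": [0.315, -0.258, 0], "angular": [0, 0, 5.8]}
    - {"xyz": [0.315, -0.258, 0], "angular": [0, 0, 5.8]}
    - {"xyz": [0.315, -0.258, 0], "angular": [0, 0, 5.8]}
    - {"xyz": [0.315, -0.258, 0], "angular": [0, 0, 5.8]}

```text
clock: 2.3
position: [0.6928, 0.114, 0.231]
ee_rot: [0.994, 0.109, -0.0, 0.001]
ft_force: [-0.2, -0.8, 0.0]
grip_width: -0.003
grasp_force: 0.0
```

Emit:
carry_out:
  motion:
    - {"xyz": [0, 0, 0.04], "angular": [0, 0, 0]}
    - {"xyz": [0, 0, 0.08], "angular": [0, 0, 0]}
    - {"xyz": [0, 0, 0.109], "angular": [0, 0, 0]}
    - {"xyz": [0, 0, 0.109], "angular": [0, 0, 0]}
    - {"xyz": [0, 0, 0.109], "angular": [0, 0, 0]}

```text
clock: 2.8
position: [0.693, 0.1148, 0.1236]
ee_rot: [0.994, 0.109, 0.0, 0.0]
ft_force: [-0.2, -0.2, 1.0]
grip_width: -0.003
grasp_force: 0.0
```

Run:
```python
from h import *
chain((V(.085,.085,.122),12.65)); c=snap('top','l1')
```

```text
pose [0.693  0.1148 0.1236] yaw 12.54 t 2.8 F [-0.2 -0.2  1. ] w -0.003
[-0.5 -0.7  1.6] mm turn [ 0.1 -0.  -0.1]
```

Push across: 12 mm per row up to y_v≈0, then check.

Emit:
carry_out:
  motion:
    - {"xyz": [0, 0.01, 0], "angular": [0, 0, 0]}
    - {"xyz": [0, 0.02, 0], "angular": [0, 0, 0]}
    - {"xyz": [0, 0.028, 0], "angular": [0, 0, 0]}
    - {"xyz": [0, 0.036, -0.002], "angular": [0, 0, 0]}
    - {"xyz": [0, 0.044, -0.004], "angular": [0, 0, 0]}
    - {"xyz": [0, 0.052, -0.006], "angular": [0, 0, 0]}
    - {"xyz": [0, 0.06, -0.006], "angular": [0, 0, 0]}
    - {"xyz": [0, 0.068, -0.006], "angular": [0, 0, 0]}
    - {"xyz": [0, 0.076, -0.005], "angular": [0, 0, 0]}
    - {"xyz": [0, 0.082, -0.004], "angular": [0, 0, 0]}
    - {"xyz": [0, 0.088, -0.002], "angular": [0, 0, 0]}
    - {"xyz": [0, 0.088, -0.002], "angular": [0, 0, 0]}

```text
clock: 4.05
position: [0.712, 0.0297, 0.1237]
ee_rot: [0.994, 0.11, -0.0, 0.0]
ft_force: [0.0, 0.2, 0.1]
grip_width: -0.003
grasp_force: 0.0
```

Run:
```python
from h import *
chain((V(.085,-.012,.122),12.65)); c=snap('top','l2')
a=cv2.imread('pics/l2.png')[90:210,240:400]; b=cv2.imread('pics/l1.png')[90:210,240:400]
cv2.imwrite('pics/l2c.png',cv2.resize(np.hstack([b,a]),(800,300),interpolation=cv2.INTER_CUBIC))
```

```text
pose [0.712  0.0297 0.1237] yaw 12.61 t 4.05 F [0.  0.2 0.1] w -0.003
[-0.4  9.1  1.7] mm turn [ 0.  0. -0.]
```

View pics/l2c.png

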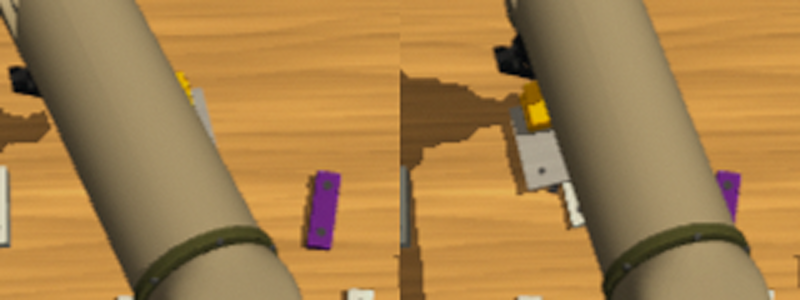

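The top view is hidden by the arm; I'll push on slowly and watch the force.

Emit:
carry_out:
  motion:
    - {"xyz": [0, 0.003, 0.001], "angular": [0, 0, 0]}
    - {"xyz": [0, 0.006, 0.002], "angular": [0, 0, 0]}
    - {"xyz": [0, 0.009, 0.002], "angular": [0, 0, 0]}
    - {"xyz": [0, 0.009, 0.002], "angular": [0, 0, 0]}

```text
clock: 4.5
position: [0.7139, 0.0218, 0.1221]
ee_rot: [0.994, 0.11, -0.0, 0.0]
ft_force: [0.3, -0.6, -1.1]
grip_width: -0.0
grasp_force: 0.0
```

Emit:
carry_out:
  motion:
    - {"xyz": [0, 0.002, 0], "angular": [0, 0, 0]}
    - {"xyz": [0, 0.004, 0], "angular": [0, 0, 0]}
    - {"xyz": [0, 0.004, 0], "angular": [0, 0, 0]}

```text
clock: 4.8
position: [0.7143, 0.0208, 0.1222]
ee_rot: [0.994, 0.111, -0.0, -0.001]
ft_force: [-2.2, 5.0, -1.0]
grip_width: -0.001
grasp_force: 3.1
```

Run:
```python
from h import *
chain((V(.085,-.012,.122),12.65)); c=snap('side','l3')
p=proj(c,V(.085,-.038,.137)); print('knob open exp',p,'clamped',proj(c,V(.085,.038,.137)))
h=cv2.cvtColor(c['img'],cv2.COLOR_RGB2HSV); m=((h[:,:,1]>170)&(h[:,:,2]>80)&((h[:,:,0]<5)|(h[:,:,0]>175))).astype(np.uint8); m[:, :180]=0;m[200:]=0
n,l,s,ce=cv2.connectedComponentsWithStats(m); print(s[1:],ce[1:].round(1))
```

```text
pose [0.7143 0.0208 0.1222] yaw 12.8 t 4.8 F [-2.2  5.  -1. ] w -0.001
[-0.7 -0.1  0.2] mm turn [-0.2  0.   0.1]
knob open exp [236.28269323 151.65788168] clamped [221.9166408  167.41819284]
[[340  93   1   1   1]
 [315 129   1   1   1]] [[340.  93.]
 [315. 129.]]
```

Hard stop reached where predicted. I'll back off and go up, then over low1's end.

Emit:
carry_out:
  motion:
    - {"xyz": [0, 0.003, 0], "angular": [0, 0, 0]}
    - {"xyz": [0, 0.003, 0], "angular": [0, 0, 0]}
    - {"xyz": [0, -0.02, 0], "angular": [0, 0, 0]}
    - {"xyz": [0, -0.03, 0], "angular": [0, 0, 0]}
    - {"xyz": [0, -0.03, -0.04], "angular": [0, 0, 0]}
    - {"xyz": [0, -0.03, -0.08], "angular": [0, 0, 0]}
    - {"xyz": [0, -0.03, -0.08], "angular": [0, 0, 0]}

```text
clock: 5.55
position: [0.7108, 0.048, 0.2094]
ee_rot: [0.994, 0.11, 0.005, 0.0]
ft_force: [-0.4, 1.0, 0.5]
grip_width: -0.002
grasp_force: 0.0
```

Run:
```python
from h import *
y=12.65
chain((V(-.033,0,.2),y),(V(-.033,0,.08),y),(V(-.033,0,.005),y)); c=snap('side','l4')
h=cv2.cvtColor(c['img'],cv2.COLOR_RGB2HSV); m=((h[:,:,1]>150)&(h[:,:,2]>80)&((h[:,:,0]<8)|(h[:,:,0]>172))).astype(np.uint8); m[:, :180]=0;m[190:]=0
n,l,s,ce=cv2.connectedComponentsWithStats(m); print([(a[4],b.round(1)) for a,b in zip(s[1:],ce[1:]) if a[4]>5])
```

```text
pose [0.7108 0.048  0.2094] yaw 12.66 t 5.55 F [-0.4  1.   0.5] w -0.002
[-121.4   15.2    8.2] mm turn [ 0.1 -0.6  0. ]
[  0.  -0. 120.] mm turn [0. 0. 0.]
[ 0. -0. 75.] mm turn [0. 0. 0.]
[(np.int32(134), array([329.6, 102.2])), (np.int32(171), array([317.2, 130.9])), (np.int32(52), array([236.3, 150.4]))]
```

Knob seen at (236.3,150.4), expected open (236.3,151.7): lever open.

Emit:
carry_out:
  motion:
    - {"xyz": [-0.119, 0.016, 0], "angular": [0, 0, 0]}
    - {"xyz": [-0.119, 0.016, 0], "angular": [0, 0, 0]}
    - {"xyz": [-0.119, 0.016, 0.04], "angular": [0, 0, 0]}
    - {"xyz": [-0.119, 0.016, 0.08], "angular": [0, 0, 0]}
    - {"xyz": [-0.119, 0.016, 0.12], "angular": [0, 0, 0]}
    - {"xyz": [-0.119, 0.016, 0.12], "angular": [0, 0, 0]}
    - {"xyz": [-0.119, 0.016, 0.12], "angular": [0, 0, 0]}
  hand: 0.65
  grip_force: 50

```text
clock: 6.3
position: [0.5955, 0.006, 0.0826]
ee_rot: [0.994, 0.11, -0.001, -0.0]
ft_force: [1.2, 0.3, 0.9]
grip_width: 0.652
grasp_force: 0.0
```

Run:
```python
from h import *
y=12.65
chain((V(-.033,0,.08),y),(V(-.033,0,.005),y))
```

```text
pose [0.5955 0.006  0.0826] yaw 12.69 t 6.3 F [1.2 0.3 0.9] w 0.652
[ 0.4 -0.5  2.6] mm turn [-0.   0.1  0. ]
[ 0. -0. 75.] mm turn [0. 0. 0.]
```

Emit:
carry_out:
  motion:
    - {"xyz": [0, 0, 0.025], "angular": [0, 0, 0]}
    - {"xyz": [0, 0, 0.05], "angular": [0, 0, 0]}
    - {"xyz": [0, 0, 0.068], "angular": [0, 0, 0]}
    - {"xyz": [0, 0, 0.076], "angular": [0, 0, 0]}
    - {"xyz": [0, 0, 0.076], "angular": [0, 0, 0]}
    - {"xyz": [0, 0, 0.076], "angular": [0, 0, 0]}

```text
clock: 6.9
position: [0.5969, 0.0062, 0.0081]
ee_rot: [0.994, 0.11, 0.001, 0.0]
ft_force: [0.1, 0.0, 0.5]
grip_width: 0.651
grasp_force: 0.0
```

Emit:
carry_out:
  motion:
    - {"xyz": [0, 0, 0], "angular": [0, 0, 0]}
    - {"xyz": [0, 0, 0], "angular": [0, 0, 0]}
    - {"xyz": [0, 0, 0], "angular": [0, 0, 0]}
    - {"xyz": [0, 0, 0], "angular": [0, 0, 0]}
    - {"xyz": [0, 0, 0], "angular": [0, 0, 0]}
  hand: 0.1
  grip_force: 50

```text
clock: 7.4
position: [0.5965, 0.0061, 0.0078]
ee_rot: [0.994, 0.11, 0.001, 0.0]
ft_force: [-3.0, -0.1, 7.5]
grip_width: 0.308
grasp_force: 49.3
```

Emit:
carry_out:
  motion:
    - {"xyz": [-0.006, 0, 0], "angular": [0, 0, 0]}
    - {"xyz": [-0.014, 0, 0], "angular": [0, 0, 0]}
    - {"xyz": [-0.022, 0, 0], "angular": [0, 0, 0]}
    - {"xyz": [-0.03, 0, 0], "angular": [0, 0, 0]}
    - {"xyz": [-0.038, 0, 0], "angular": [0, 0, 0]}
    - {"xyz": [-0.046, 0, 0], "angular": [0, 0, 0]}
    - {"xyz": [-0.056, 0, 0], "angular": [0, 0, 0]}
    - {"xyz": [-0.066, 0, 0], "angular": [0, 0, 0]}
    - {"xyz": [-0.075, 0, 0], "angular": [0, 0, 0]}
    - {"xyz": [-0.075, 0, 0], "angular": [0, 0, 0]}
    - {"xyz": [-0.075, 0, 0], "angular": [0, 0, 0]}

```text
clock: 8.5
position: [0.5228, -0.0107, 0.0077]
ee_rot: [0.994, 0.11, 0.001, 0.0]
ft_force: [-2.9, 0.1, 14.6]
grip_width: 0.307
grasp_force: 50.8
```

Emit:
carry_out:
  motion:
    - {"xyz": [0, 0, 0], "angular": [0, 0, 0]}
    - {"xyz": [0, 0, 0], "angular": [0, 0, 0]}
    - {"xyz": [0.015, 0, 0], "angular": [0, 0, 0]}
    - {"xyz": [0.029, 0, 0], "angular": [0, 0, 0]}
    - {"xyz": [0.029, 0, 0.001], "angular": [0, 0, 0]}
    - {"xyz": [0.029, 0, 0.002], "angular": [0, 0, 0]}
  hand: 0.5

```text
clock: 9.1
position: [0.5499, -0.0042, 0.0037]
ee_rot: [0.994, 0.111, -0.001, -0.0]
ft_force: [0.3, -0.4, -0.2]
grip_width: 0.499
grasp_force: 0.0
```

Emit:
carry_out:
  motion:
    - {"xyz": [0, 0, 0], "angular": [0, 0, 0]}
    - {"xyz": [0, 0, 0], "angular": [0, 0, 0]}
    - {"xyz": [0, 0, 0], "angular": [0, 0, 0]}
    - {"xyz": [0, 0, 0], "angular": [0, 0, 0]}
    - {"xyz": [0, 0, 0], "angular": [0, 0, 0]}
    - {"xyz": [0, 0, -0.03], "angular": [0, 0, 0]}
    - {"xyz": [0, 0, -0.06], "angular": [0, 0, 0]}
    - {"xyz": [0, 0, -0.1], "angular": [0, 0, 0]}
    - {"xyz": [0, 0, -0.1], "angular": [0, 0, 0]}
    - {"xyz": [0, 0, -0.1], "angular": [0, 0, 0]}
  hand: 0.1

```text
clock: 10.1
position: [0.5512, -0.0042, 0.105]
ee_rot: [0.994, 0.11, 0.001, 0.0]
ft_force: [0.2, -0.3, -1.3]
grip_width: 0.31
grasp_force: 49.7
```

Run:
```python
from h import *
chain(((.481,-.281,.1),0),((.481,-.281,.02),0)); c=snap('side','a1')
```

```text
pose [ 0.5512 -0.0042  0.105 ] yaw 12.67 t 10.1 F [ 0.2 -0.3 -1.3] w 0.31
[-129.2  254.6    5. ] mm turn [ 0.  -0.1 12.7]
[ 0. -0. 80.] mm turn [0. 0. 0.]
```

View pics/a1.png

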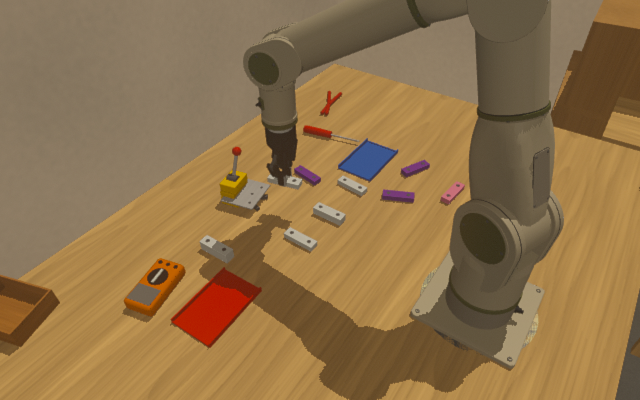

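low1 is in the gripper at (288,181); the vice is empty, knob (237,151) open. I'll carry it to the far blue slot.

Emit:
carry_out:
  motion:
    - {"xyz": [-0.151, 0.352, 0], "angular": [0, 0, 13]}
    - {"xyz": [-0.151, 0.352, 0], "angular": [0, 0, 13]}
    - {"xyz": [-0.151, 0.352, 0], "angular": [0, 0, 13]}
    - {"xyz": [-0.151, 0.352, 0], "angular": [0, 0, 13]}
    - {"xyz": [-0.151, 0.352, 0], "angular": [0, 0, 13]}
    - {"xyz": [-0.151, 0.352, 0], "angular": [0, 0, 13]}
    - {"xyz": [-0.151, 0.352, 0], "angular": [0, 0, 13]}
    - {"xyz": [-0.151, 0.352, 0], "angular": [0, 0, 13]}
    - {"xyz": [-0.151, 0.352, 0], "angular": [0, 0, 13]}
    - {"xyz": [-0.151, 0.352, 0.03], "angular": [0, 0, 13]}
    - {"xyz": [-0.151, 0.352, 0.06], "angular": [0, 0, 13]}
    - {"xyz": [-0.151, 0.352, 0.06], "angular": [0, 0, 13]}

```text
clock: 11.35
position: [0.4778, -0.3777, 0.0389]
ee_rot: [1.0, -0.002, -0.004, -0.003]
ft_force: [-1.9, 2.0, -0.9]
grip_width: 0.308
grasp_force: 49.7
```

Run:
```python
from h import *
chain(((.481,-.381,.04),0),((.481,-.381,.008),0)); c=snap('top','a2')
a=c['img'][170:270,360:520]; cv2.imwrite('pics/a2c.png',cv2.resize(a,(800,500),interpolation=cv2.INTER_CUBIC)[:,:,::-1])
```

```text
pose [ 0.4778 -0.3777  0.0389] yaw -0.27 t 11.35 F [-1.9  2.  -0.9] w 0.308
[ 3.2  3.3 -1.1] mm turn [-0.3  0.4 -0.3]
[ 0. -0. 32.] mm turn [0. 0. 0.]
```

View pics/a2c.png

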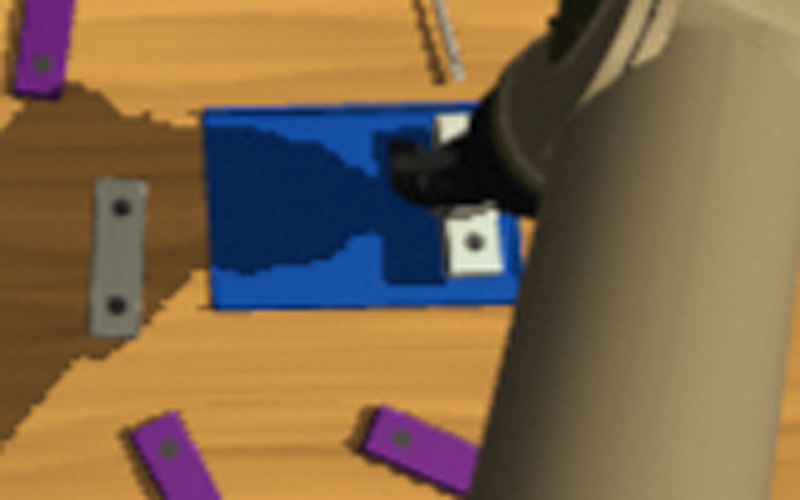

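Bar sits squarely over the tray's right end. I'll lower and release it.

Emit:
carry_out:
  motion:
    - {"xyz": [0, 0, 0.015], "angular": [0, 0, 0]}
    - {"xyz": [0, 0, 0.025], "angular": [0, 0, 0]}
    - {"xyz": [0, 0, 0.031], "angular": [0, 0, 0]}
    - {"xyz": [0, 0, 0.031], "angular": [0, 0, 0]}
    - {"xyz": [0, 0, 0.031], "angular": [0, 0, 0]}

```text
clock: 11.9
position: [0.4809, -0.3808, 0.0136]
ee_rot: [1.0, -0.003, 0.0, 0.0]
ft_force: [0.1, 0.3, -0.9]
grip_width: 0.309
grasp_force: 49.7
```

Emit:
carry_out:
  motion:
    - {"xyz": [0, 0, 0], "angular": [0, 0, 0]}
    - {"xyz": [0, 0, 0], "angular": [0, 0, 0]}
    - {"xyz": [0, 0, 0], "angular": [0, 0, 0]}
    - {"xyz": [0, 0, -0.03], "angular": [0, 0, 0]}
    - {"xyz": [0, 0, -0.08], "angular": [0, 0, 0]}
    - {"xyz": [0, 0, -0.1], "angular": [0, 0, 0]}
    - {"xyz": [0, 0, -0.1], "angular": [0, 0, 0]}
  hand: 0.43

```text
clock: 12.6
position: [0.4826, -0.382, 0.1176]
ee_rot: [1.0, -0.003, 0.003, 0.002]
ft_force: [-0.4, -0.5, -0.8]
grip_width: 0.432
grasp_force: 0.0
```

Run:
```python
from h import *
import m
chain(((.4412,-.0492,.1),0),((.4412,-.0492,.008),0),(V(-.055,0,.1),12.65))
c=snap('top','a3')
for q in m.bars(c,'top')[0]: print(np.round(q[1][0],1),np.round(q[1][1],1),round(q[1][2]),q[2])
```

```text
pose [ 0.4826 -0.382   0.1176] yaw -0.32 t 12.6 F [-0.4 -0.5 -0.8] w 0.432
[ -43.4 -332.6   16. ] mm turn [ 0.2 -0.3 -0.3]
[ 0. -0. 92.] mm turn [0. 0. 0.]
[133.1 -51.  -92. ] mm turn [  0.    0.  -12.7]
[307.2 150.8] [20.8 37.7] 79 720
[237.5 171.5] [29.  9.] 90 278
[447.9 208.9] [30.2  3.4] 84 80
[291.5 224. ] [30.  9.] 90 286
[333.5 220. ] [18.  9.] 90 117
[382.5 230. ] [12.  9.] 90 64
```

Emit:
carry_out:
  motion:
    - {"xyz": [-0.043, -0.333, 0], "angular": [0, 0, 0]}
    - {"xyz": [-0.043, -0.333, 0], "angular": [0, 0, 0]}
    - {"xyz": [-0.043, -0.333, 0], "angular": [0, 0, 0]}
    - {"xyz": [-0.043, -0.333, 0], "angular": [0, 0, 0]}
    - {"xyz": [-0.043, -0.333, 0], "angular": [0, 0, 0]}
    - {"xyz": [-0.043, -0.333, 0], "angular": [0, 0, 0]}
    - {"xyz": [-0.043, -0.333, 0], "angular": [0, 0, 0]}
    - {"xyz": [-0.043, -0.333, 0.02], "angular": [0, 0, 0]}
    - {"xyz": [-0.043, -0.333, 0.04], "angular": [0, 0, 0]}
    - {"xyz": [-0.043, -0.333, 0.04], "angular": [0, 0, 0]}
    - {"xyz": [-0.043, -0.333, 0.04], "angular": [0, 0, 0]}
  hand: 0.65

```text
clock: 13.75
position: [0.439, -0.0474, 0.0729]
ee_rot: [1.0, -0.003, -0.001, -0.0]
ft_force: [-0.3, 0.1, 0.9]
grip_width: 0.648
grasp_force: 0.0
```

Run:
```python
from h import *
chain(((.4412,-.0492,.006),0)); c=snap('side','a4')
a=c['img'][150:270,190:430]; cv2.imwrite('pics/a4c.png',cv2.resize(a,(800,400),interpolation=cv2.INTER_CUBIC)[:,:,::-1])
```

```text
pose [ 0.439  -0.0474  0.0729] yaw -0.33 t 13.75 F [-0.3  0.1  0.9] w 0.648
[ 2.4  1.8 66.9] mm turn [-0.   0.1 -0.3]
```

View pics/a4c.png

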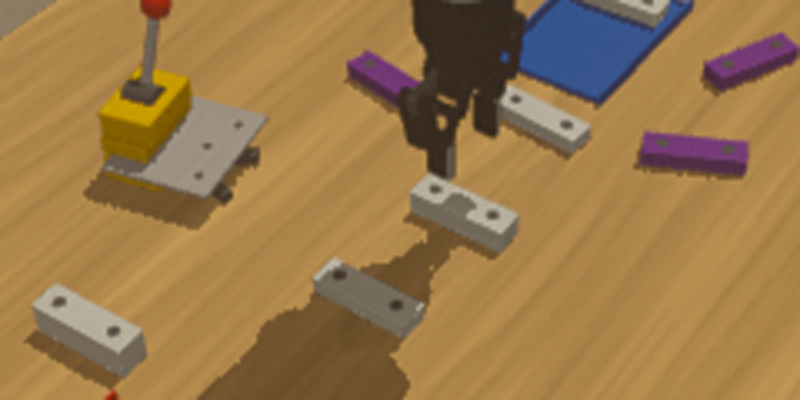

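All bars unmoved; mid at crop (463,213) below the gripper, low1 lies in the blue tray. Now I'll grasp mid.

Emit:
carry_out:
  motion:
    - {"xyz": [0.002, 0.002, 0.03], "angular": [0, 0, 0]}
    - {"xyz": [0.002, 0.002, 0.055], "angular": [0, 0, 0]}
    - {"xyz": [0.002, 0.002, 0.063], "angular": [0, 0, 0]}
    - {"xyz": [0.002, 0.002, 0.063], "angular": [0, 0, 0]}
    - {"xyz": [0.002, 0.002, 0.063], "angular": [0, 0, 0]}

```text
clock: 14.3
position: [0.4424, -0.0495, 0.0114]
ee_rot: [1.0, -0.003, 0.001, 0.0]
ft_force: [0.5, -0.6, -0.0]
grip_width: 0.649
grasp_force: 0.0
```

Emit:
carry_out:
  motion:
    - {"xyz": [0, 0, 0], "angular": [0, 0, 0]}
    - {"xyz": [0, 0, 0], "angular": [0, 0, 0]}
    - {"xyz": [0, 0, 0], "angular": [0, 0, 0]}
    - {"xyz": [0, 0, 0], "angular": [0, 0, 0]}
    - {"xyz": [0, 0, 0], "angular": [0, 0, 0]}
    - {"xyz": [0, 0, -0.03], "angular": [0, 0, 0]}
    - {"xyz": [0, 0, -0.06], "angular": [0, 0, 0]}
    - {"xyz": [0, 0, -0.06], "angular": [0, 0, 0]}
    - {"xyz": [0, 0, -0.06], "angular": [0, 0, 0]}
  hand: 0.1
  grip_force: 60

```text
clock: 15.2
position: [0.4419, -0.0497, 0.0709]
ee_rot: [1.0, -0.003, 0.001, 0.0]
ft_force: [-0.0, 1.0, -1.8]
grip_width: 0.302
grasp_force: 60.4
```

Run:
```python
from h import *
chain((V(-.060,0,.072),12.65)); print(V(-.06,0))
```

```text
pose [ 0.4419 -0.0497  0.0709] yaw -0.33 t 15.2 F [-0.   1.  -1.8] w 0.302
[127.2 -51.1  -1. ] mm turn [  0.1  -0.1 -13. ]
[0.56945644 0.00066031 0.        ]
```

Emit:
carry_out:
  motion:
    - {"xyz": [0.127, -0.051, 0], "angular": [0, 0, -13]}
    - {"xyz": [0.127, -0.051, 0], "angular": [0, 0, -13]}
    - {"xyz": [0.127, -0.051, 0], "angular": [0, 0, -13]}
    - {"xyz": [0.127, -0.051, 0], "angular": [0, 0, -13]}
    - {"xyz": [0.127, -0.051, 0], "angular": [0, 0, -13]}
    - {"xyz": [0.127, -0.051, 0.025], "angular": [0, 0, -13]}
    - {"xyz": [0.127, -0.051, 0.045], "angular": [0, 0, -13]}
    - {"xyz": [0.127, -0.051, 0.045], "angular": [0, 0, -13]}
    - {"xyz": [0.127, -0.051, 0.045], "angular": [0, 0, -13]}

```text
clock: 16.1
position: [0.568, 0.0003, 0.0253]
ee_rot: [0.994, 0.11, -0.001, 0.0]
ft_force: [0.3, -0.3, -1.9]
grip_width: 0.308
grasp_force: 64.3
```

Run:
```python
from h import *
chain((V(-.060,0,.010),12.65)); c=snap('side','a5')
a=c['img'][170:230,210:310]; cv2.imwrite('pics/a5c.png',cv2.resize(a,(800,480),interpolation=cv2.INTER_CUBIC)[:,:,::-1])
```

```text
pose [5.68e-01 3.00e-04 2.53e-02] yaw 12.65 t 16.1 F [ 0.3 -0.3 -1.9] w 0.308
[ 1.5  0.  15.3] mm turn [0.  0.1 0. ]
```

View pics/a5c.png

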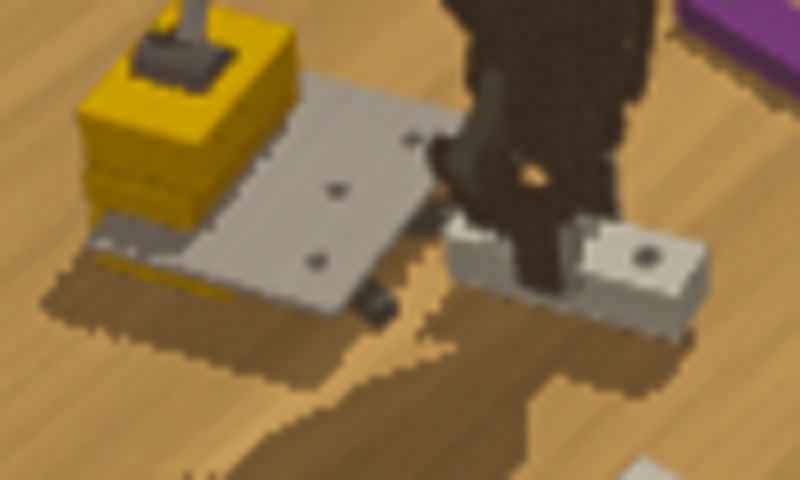

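Aligned with the slot. I'll set it down, release, regrip near the outer end and push in.

Emit:
carry_out:
  motion:
    - {"xyz": [0, 0, 0.01], "angular": [0, 0, 0]}
    - {"xyz": [0, 0, 0.015], "angular": [0, 0, 0]}
    - {"xyz": [0, 0, 0.015], "angular": [0, 0, 0]}
    - {"xyz": [0, 0, 0.015], "angular": [0, 0, 0]}
    - {"xyz": [0, 0, 0.015], "angular": [0, 0, 0]}

```text
clock: 16.65
position: [0.5691, 0.0006, 0.0117]
ee_rot: [0.994, 0.11, 0.0, 0.001]
ft_force: [-7.3, -2.0, 14.3]
grip_width: 0.305
grasp_force: 66.4
```

Emit:
carry_out:
  motion:
    - {"xyz": [0, 0, 0], "angular": [0, 0, 0]}
    - {"xyz": [0, 0, 0], "angular": [0, 0, 0]}
    - {"xyz": [0, 0, 0], "angular": [0, 0, 0]}
    - {"xyz": [-0.015, 0, 0], "angular": [0, 0, 0]}
    - {"xyz": [-0.028, 0, 0], "angular": [0, 0, 0]}
    - {"xyz": [-0.028, 0, 0], "angular": [0, 0, 0]}
    - {"xyz": [-0.028, 0, 0], "angular": [0, 0, 0]}
  hand: 0.5

```text
clock: 17.35
position: [0.5419, -0.0054, 0.0104]
ee_rot: [0.994, 0.11, 0.0, 0.0]
ft_force: [0.6, -0.2, -0.1]
grip_width: 0.499
grasp_force: 0.0
```

Emit:
carry_out:
  motion:
    - {"xyz": [0, 0, 0], "angular": [0, 0, 0]}
    - {"xyz": [0, 0, 0], "angular": [0, 0, 0]}
    - {"xyz": [0, 0, 0], "angular": [0, 0, 0]}
    - {"xyz": [0, 0, 0], "angular": [0, 0, 0]}
    - {"xyz": [0, 0, 0], "angular": [0, 0, 0]}
  hand: 0.1
  grip_force: 40

```text
clock: 17.85
position: [0.5424, -0.0051, 0.0106]
ee_rot: [0.994, 0.11, 0.001, -0.0]
ft_force: [3.3, 0.4, 2.2]
grip_width: 0.311
grasp_force: 39.9
```

Run:
```python
from h import *
chain((V(-.018,0,.010),12.65))
```

```text
pose [ 0.5424 -0.0051  0.0106] yaw 12.69 t 17.85 F [3.3 0.4 2.2] w 0.311
[69.7  0.3  0.8] mm turn [ 0.  -0.1  0. ]
```

Emit:
carry_out:
  motion:
    - {"xyz": [0.006, 0, 0], "angular": [0, 0, 0]}
    - {"xyz": [0.012, 0, 0], "angular": [0, 0, 0]}
    - {"xyz": [0.018, 0, 0], "angular": [0, 0, 0]}
    - {"xyz": [0.024, 0, 0], "angular": [0, 0, 0]}
    - {"xyz": [0.028, 0, 0], "angular": [0, 0, 0]}
    - {"xyz": [0.032, 0, 0], "angular": [0, 0, 0]}
    - {"xyz": [0.036, 0, 0], "angular": [0, 0, 0]}
    - {"xyz": [0.04, 0, 0], "angular": [0, 0, 0]}
    - {"xyz": [0.04, 0, 0], "angular": [0, 0, 0]}

```text
clock: 18.75
position: [0.579, 0.0028, 0.0106]
ee_rot: [0.994, 0.11, -0.002, 0.001]
ft_force: [-10.1, -3.6, 16.2]
grip_width: 0.314
grasp_force: 41.6
```

Emit:
carry_out:
  motion:
    - {"xyz": [0.004, 0, 0], "angular": [0, 0, 0]}
    - {"xyz": [0.008, 0, 0], "angular": [0, 0, 0]}
    - {"xyz": [0.012, 0, 0], "angular": [0, 0, 0]}
    - {"xyz": [0.016, 0, 0], "angular": [0, 0, 0]}
    - {"xyz": [0.02, 0, 0], "angular": [0, 0, 0]}
    - {"xyz": [0.023, 0, 0], "angular": [0, 0, 0]}
    - {"xyz": [0.025, 0, 0], "angular": [0, 0, 0]}
    - {"xyz": [0.025, 0, 0], "angular": [0, 0, 0]}

```text
clock: 19.55
position: [0.6032, 0.0083, 0.0106]
ee_rot: [0.994, 0.11, -0.002, 0.001]
ft_force: [-11.6, -2.6, 17.4]
grip_width: 0.317
grasp_force: 41.6
```

Run:
```python
from h import *
chain((V(-.018,0,.010),12.65))
```

```text
pose [0.6032 0.0083 0.0106] yaw 12.66 t 19.55 F [-11.6  -2.6  17.4] w 0.317
[7.4 0.  0.6] mm turn [0.  0.3 0. ]
```

Emit:
carry_out:
  motion:
    - {"xyz": [0.003, 0, -0.001], "angular": [0, 0, 0]}
    - {"xyz": [0.006, 0, -0.001], "angular": [0, 0, 0]}
    - {"xyz": [0.007, 0, -0.001], "angular": [0, 0, 0]}
    - {"xyz": [0.008, 0, -0.001], "angular": [0, 0, 0]}
    - {"xyz": [0.008, 0, -0.001], "angular": [0, 0, 0]}

```text
clock: 20.05
position: [0.6127, 0.0109, 0.011]
ee_rot: [0.994, 0.111, -0.0, -0.0]
ft_force: [0.4, 0.8, -2.0]
grip_width: 0.314
grasp_force: 39.4
```

Emit:
carry_out:
  motion:
    - {"xyz": [0.001, 0, 0], "angular": [0, 0, 0]}
    - {"xyz": [0.002, 0, 0], "angular": [0, 0, 0]}
    - {"xyz": [0.003, 0, 0], "angular": [0, 0, 0]}
    - {"xyz": [0.003, 0, 0], "angular": [0, 0, 0]}

```text
clock: 20.45
position: [0.6131, 0.0109, 0.0107]
ee_rot: [0.994, 0.11, -0.003, 0.0]
ft_force: [-12.4, -2.6, 6.6]
grip_width: 0.317
grasp_force: 40.3
```

Run:
```python
from h import *
chain((V(-.018,0,.010),12.65))
```

```text
pose [0.6131 0.0109 0.0107] yaw 12.67 t 20.45 F [-12.4  -2.6   6.6] w 0.317
[-2.8  0.5  0.7] mm turn [0.  0.3 0. ]
```

Emit:
carry_out:
  motion:
    - {"xyz": [0.002, 0, 0], "angular": [0, 0, 0]}
    - {"xyz": [0.003, 0, 0], "angular": [0, 0, 0]}
    - {"xyz": [0.003, 0, 0], "angular": [0, 0, 0]}
    - {"xyz": [0.003, 0, 0], "angular": [0, 0, 0]}

```text
clock: 20.85
position: [0.6132, 0.0109, 0.0106]
ee_rot: [0.994, 0.11, -0.006, 0.001]
ft_force: [-28.0, -2.9, 19.8]
grip_width: 0.316
grasp_force: 42.0
```

Emit:
carry_out:
  motion:
    - {"xyz": [0, 0, 0], "angular": [0, 0, 0]}
    - {"xyz": [0, 0, 0], "angular": [0, 0, 0]}
    - {"xyz": [0, 0, 0], "angular": [0, 0, 0]}
    - {"xyz": [-0.01, 0, -0.03], "angular": [0, 0, 0]}
    - {"xyz": [-0.03, 0, -0.07], "angular": [0, 0, 0]}
    - {"xyz": [-0.06, 0, -0.11], "angular": [0, 0, 0]}
    - {"xyz": [-0.06, 0, -0.15], "angular": [0, 0, 0]}
    - {"xyz": [-0.06, 0.05, -0.19], "angular": [0, 0, 0]}
    - {"xyz": [-0.06, 0.1, -0.2], "angular": [0, 0, 0]}
    - {"xyz": [-0.06, 0.1, -0.2], "angular": [0, 0, 0]}
  hand: 0.5

```text
clock: 21.85
position: [0.5836, -0.105, 0.2139]
ee_rot: [0.994, 0.107, 0.002, 0.002]
ft_force: [-0.2, -0.5, -1.0]
grip_width: 0.498
grasp_force: 0.0
```

Run:
```python
from h import *
import tri
chain((V(.085,-.085,.215),12.65),(V(.085,-.085,.122),12.65))
c=snap('side','a6'); d=snap('top','a6t')
a=c['img'][160:220,220:300]; b=d['img'][110:200,260:360]
cv2.imwrite('pics/a6c.png',np.hstack([cv2.resize(a,(400,300),interpolation=cv2.INTER_CUBIC),cv2.resize(b,(400,300),interpolation=cv2.INTER_CUBIC)])[:,:,::-1])
p=proj(c,V(-.018,0,.0245)); q=proj(d,V(-.018,0,.0245)); print('expected hole px',p,q)
try:
  a,b=tri.ref(d,*q,4),tri.ref(c,*p,4); P,e=tri.tri(a,b); v=R.from_euler('z',-VY).apply(P-VO); print(a,b,'hole in vice',v,e)
except Exception as x: print(x)
```

```text
A [237.1 161.6] [207.3 240.1] P [0.632  0.2202 0.031 ] err 0.0002 raw [0.632 0.22  0.031]
A [237.4 180.8] [223.5 248.9] P [0.5761 0.219  0.0311] err 0.0006 raw [0.5754 0.2195 0.0323]
B [291.4 213.8] [291.3 232.1] P [0.4798 0.0684 0.0176] err 0.0001 raw [0.4798 0.0684 0.0172]
B [291.4 233.6] [308.4 241. ] P [0.4238 0.0692 0.0176] err 0.0001 raw [0.4233 0.0693 0.0181]
C [333.3 216.2] [320.1 206.3] P [ 0.4693 -0.0491  0.0246] err 0.0003 raw [ 0.4691 -0.0494  0.0245]
C [333.9 236. ] [337.3 214.1] P [ 0.4131 -0.0493  0.0247] err 0.0003 raw [ 0.4128 -0.0497  0.0249]
D [383.8 211.1] [344.3 179.3] P [ 0.4815 -0.192   0.0175] err 0.0003 raw [ 0.4813 -0.1923  0.0174]
D [382.8 230.7] [359.5 187. ] P [ 0.4258 -0.1865  0.0178] err 0.0003 raw [ 0.4252 -0.1867  0.018 ]
low1 [312.  173.2] [271.5 202.6] P [0.5964 0.0078 0.0176] err 0.0 raw [0.5965 0.008  0.018 ]
panel [296.3 157.9] [249.2 202.3] P [0.6393 0.0515 0.0301] err 0.0 raw [0.6394 0.0513 0.0299]
panel [307.3 151.2] [251.6 193.4] P [0.6583 0.0197 0.0306] err 0.0 raw [0.6585 0.0194 0.0299]
panel [320.1 152.3] [261.1 187. ] P [ 0.6541 -0.0168  
[... 317 characters left out ...]
[array([0.544, 0.431]), array([0.548, 0.252]), array([0.432, 0.245]), array([0.427, 0.422])] [0.4877 0.338  0.008 ]
blue [ 401  191   64   41 2439] [array([ 0.537, -0.244]), array([ 0.538, -0.422]), array([ 0.423, -0.416]), array([ 0.423, -0.24 ])] [ 0.4802 -0.3312  0.008 ]
pose [ 0.5836 -0.105   0.2139] yaw 12.31 t 21.85 F [-0.2 -0.5 -1. ] w 0.498
[154.2 -22.1  -0.6] mm turn [ 0.3 -0.2 -0.3]
[ 0. -0. 93.] mm turn [0. 0. 0.]
expected hole px [267.01835251 199.2850609 ] [311.1296411  167.86662102]
(np.float64(311.4197247706422), np.float64(167.98451834862388)) (np.float64(267.116418764302), np.float64(199.1907894736842)) hole in vice [-0.01824112 -0.00064891  0.02432672] 0.0005095555000748987
```

View pics/a6c.png

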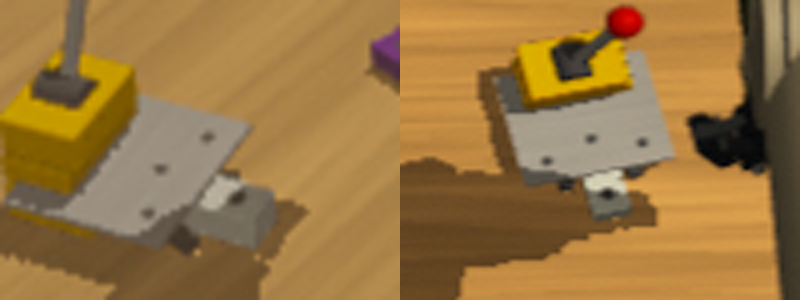

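Mid is home (hole at x_v −18.2 mm, expected −18); the lever is at the open side. Next, swing it back.

Emit:
carry_out:
  motion:
    - {"xyz": [0.154, -0.022, 0], "angular": [0, 0, 0]}
    - {"xyz": [0.154, -0.022, 0], "angular": [0, 0, 0]}
    - {"xyz": [0.154, -0.022, 0], "angular": [0, 0, 0]}
    - {"xyz": [0.154, -0.022, 0], "angular": [0, 0, 0]}
    - {"xyz": [0.154, -0.022, 0], "angular": [0, 0, 0]}
    - {"xyz": [0.154, -0.022, 0.04], "angular": [0, 0, 0]}
    - {"xyz": [0.154, -0.022, 0.08], "angular": [0, 0, 0]}
    - {"xyz": [0.154, -0.022, 0.089], "angular": [0, 0, 0]}
    - {"xyz": [0.154, -0.022, 0.089], "angular": [0, 0, 0]}
    - {"xyz": [0.154, -0.022, 0.089], "angular": [0, 0, 0]}
  hand: 0

```text
clock: 22.95
position: [0.7281, -0.0435, 0.1251]
ee_rot: [0.994, 0.11, 0.001, 0.0]
ft_force: [1.0, 0.2, 1.1]
grip_width: 0.001
grasp_force: 0.0
```

```bash
sed -i 's/^P={/if __name__!="__main__": raise_=1\nP={/' tri.py
python3 - <<'E'
from h import *
chain((V(.085,.0,.126),12.65),(V(.085,.012,.122),12.65))
E
```

```text
pose [ 0.7281 -0.0435  0.1251] yaw 12.66 t 22.95 F [1.  0.2 1.1] w 0.001
[ -0.1 -77.9  -1. ] mm turn [ 0.  -0.2  0. ]
[  0. -12.   4.] mm turn [0. 0. 0.]
```

Emit:
carry_out:
  motion:
    - {"xyz": [0, -0.009, 0], "angular": [0, 0, 0]}
    - {"xyz": [0, -0.018, 0], "angular": [0, 0, 0]}
    - {"xyz": [0, -0.026, 0], "angular": [0, 0, 0]}
    - {"xyz": [0, -0.034, -0.002], "angular": [0, 0, 0]}
    - {"xyz": [0, -0.042, -0.004], "angular": [0, 0, 0]}
    - {"xyz": [0, -0.05, -0.005], "angular": [0, 0, 0]}
    - {"xyz": [0, -0.058, -0.005], "angular": [0, 0, 0]}
    - {"xyz": [0, -0.066, -0.005], "angular": [0, 0, 0]}
    - {"xyz": [0, -0.074, -0.004], "angular": [0, 0, 0]}
    - {"xyz": [0, -0.08, -0.002], "angular": [0, 0, 0]}
    - {"xyz": [0, -0.084, 0], "angular": [0, 0, 0]}
    - {"xyz": [0, -0.084, 0], "angular": [0, 0, 0]}

```text
clock: 24.15
position: [0.7085, 0.0395, 0.1217]
ee_rot: [0.994, 0.111, -0.0, -0.0]
ft_force: [-0.1, 0.8, -0.3]
grip_width: 0.001
grasp_force: 0.0
```

Emit:
carry_out:
  motion:
    - {"xyz": [0, -0.003, 0.001], "angular": [0, 0, 0]}
    - {"xyz": [0, -0.005, 0.002], "angular": [0, 0, 0]}
    - {"xyz": [0, -0.008, 0.002], "angular": [0, 0, 0]}
    - {"xyz": [0, -0.008, 0.002], "angular": [0, 0, 0]}

```text
clock: 24.55
position: [0.7076, 0.0442, 0.1201]
ee_rot: [0.994, 0.11, 0.0, 0.001]
ft_force: [2.0, -4.9, -2.2]
grip_width: -0.002
grasp_force: 2.7
```

Emit:
carry_out:
  motion:
    - {"xyz": [0, -0.002, 0], "angular": [0, 0, 0]}
    - {"xyz": [0, -0.003, 0], "angular": [0, 0, 0]}
    - {"xyz": [0, -0.003, 0], "angular": [0, 0, 0]}

```text
clock: 24.85
position: [0.7075, 0.0444, 0.1201]
ee_rot: [0.994, 0.108, 0.0, 0.003]
ft_force: [3.9, -11.7, -1.8]
grip_width: 0.002
grasp_force: 5.7
```

Run:
```python
from h import *
chain((V(.085,.012,.122),12.65))
```

```text
pose [0.7075 0.0444 0.1201] yaw 12.44 t 24.85 F [  3.9 -11.7  -1.8] w 0.002
[ 0.7  0.5 -1.9] mm turn [ 0.3 -0.  -0.2]
```

Hard stop on the clamped side. I'll back off, rise and go towards bar A (tall).

Emit:
carry_out:
  motion:
    - {"xyz": [0, 0.02, 0], "angular": [0, 0, 0]}
    - {"xyz": [0, 0.03, -0.01], "angular": [0, 0, 0]}
    - {"xyz": [0, 0.03, -0.05], "angular": [0, 0, 0]}
    - {"xyz": [0, 0.03, -0.09], "angular": [0, 0, 0]}
    - {"xyz": [0, 0.03, -0.09], "angular": [0, 0, 0]}
    - {"xyz": [-0.1, 0.15, -0.09], "angular": [0, 0, 12.6]}
    - {"xyz": [-0.1, 0.15, -0.09], "angular": [0, 0, 12.6]}
    - {"xyz": [-0.1, 0.15, -0.09], "angular": [0, 0, 12.6]}
    - {"xyz": [-0.1, 0.15, -0.09], "angular": [0, 0, 12.6]}
    - {"xyz": [-0.1, 0.15, -0.09], "angular": [0, 0, 12.6]}
  hand: 0.6

```text
clock: 25.85
position: [0.6415, -0.1216, 0.2112]
ee_rot: [1.0, -0.001, 0.0, 0.0]
ft_force: [0.5, 0.8, -0.0]
grip_width: 0.599
grasp_force: 0.0
```

```bash
cat > look.py <<'E'
import sys,io,contextlib
from h import *
import tri,m
def knob(c,p):
    h=cv2.cvtColor(c['img'],cv2.COLOR_RGB2HSV); k=((h[:,:,1]>150)&(h[:,:,2]>80)&((h[:,:,0]<8)|(h[:,:,0]>172))).astype(np.uint8)
    n,l,s,ce=cv2.connectedComponentsWithStats(k); i=1+np.argmin(np.linalg.norm(ce[1:]-p,axis=1)); return ce[i]
def hole(d,c,x,y,z):
    q,p=proj(d,(x,y,z)),proj(c,(x,y,z)); P,e=tri.tri(tri.ref(d,*q,4),tri.ref(c,*p,4)); return P.round(4),round(e,4)
E
python3 - <<'E' | grep '>>'
from look import *
c=snap('side','a7'); d=snap('top','a7t')
g=V(.085,.038,.137); kc,kd=knob(c,proj(c,g)),knob(d,proj(d,g)); P,e=tri.tri(kd,kc)
print('>> knob in vice',R.from_euler('z',-VY).apply(P-VO).round(4),e)
for n,x,y,z in [('A',.632,.220,.031),('A',.576,.219,.031),('B',.480,.0684,.0176),('B',.424,.069,.0176),('D',.4815,-.192,.0176),('D',.4258,-.1865,.0178),('mid',*V(-.018,0,.0245))]:
    print('>>',n,hole(d,c,x,y,z))
o=get_obs();print('>>',o['position'],o['ee_rot'])
for q in m.bars(d,'top')[0]: print('>>',np.round(q[1][0],1),np.round(q[1][1],1),round(q[1][2]),q[2])
E
```

```text
>> knob in vice [0.0865 0.0373 0.1388] 0.0003194325212830773tri.py:7: RuntimeWarning: invalid value encountered in scalar divide
  w=np.clip(np.median(p)*0.85-p,0,None)*(np.hypot(X-u,Y-v)<2.6); return (w*X).sum()/w.sum(),(w*Y).sum()/w.sum()
Traceback (most recent call last):
  File "look.py", line 8, in hole
    q,p=proj(d,(x,y,z)),proj(c,(x,y,z)); P,e=tri.tri(tri.ref(d,*q,4),tri.ref(c,*p,4)); return P.round(4),round(e,4)
                                             ~~~~~~~^^^^^^^^^^^^^^^^^^^^^^^^^^^^^^^^^
  File "tri.py", line 11, in tri
    (o1,d1),(o2,d2)=L(T,a),L(S,b); s=np.linalg.lstsq(np.c_[d1,-d2],o2-o1,rcond=None)[0]
                                     ~~~~~~~~~~~~~~~^^^^^^^^^^^^^^^^^^^^^^^^^^^^^^^^
numpy.linalg.LinAlgError: SVD did not converge in Linear Least Squares
```

Lever clamped (knob y_v = 37 mm). A's hole isn't where it was; look.

Run:
```python
import cv2,numpy as np
a=cv2.imread('pics/a7.png')[150:290,180:400]; b=cv2.imread('pics/a7t.png')[110:270,150:480]
cv2.imwrite('pics/a7c.png',np.vstack([cv2.resize(b,(620,300),interpolation=cv2.INTER_CUBIC),cv2.resize(a[:,:],(620,300),interpolation=cv2.INTER_AREA)]))
```

```text
(no output)
```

View pics/a7c.png

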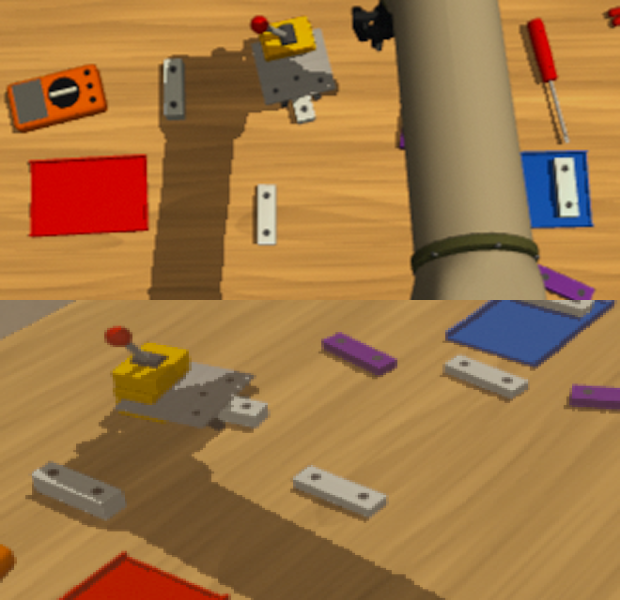

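A has been knocked: holes now at top (242.6,146.8)/(242.1,166), side (198.8,230.3)/(214.4,239.1). B, D are unmoved; low1 lies well in the blue tray.

```bash
python3 - <<'E' | grep '>>'
from look import *
d={'img':cv2.imread('pics/a7t.png')[:,:,::-1].copy()};c={'img':cv2.imread('pics/a7.png')[:,:,::-1].copy()}
Q=[]
for a,b in [((242.6,146.8),(198.8,230.3)),((242.1,166),(214.4,239.1))]:
    r=tri.tri(tri.ref(d,*a),tri.ref(c,*b)); Q.append(r[0]); print('>>',r,tri.tri(a,b)[0])
dd=Q[0]-Q[1]; print('>>',(Q[0]+Q[1])/2,np.degrees(np.arctan2(dd[1],dd[0])),np.linalg.norm(dd))
print('>>',get_obs()['position'])
E
```

```text
>> (array([0.67720211, 0.20741274, 0.03098116]), np.float64(0.0007806029034842991)) [0.67747255 0.20570069 0.02812652]
>> (array([0.62119272, 0.20674068, 0.03070132]), np.float64(0.00037732390015365663)) [0.61985681 0.20647966 0.02959171]
>> [0.64919742 0.20707671 0.03084124] 0.687463862245024 0.05601412572172652
>> [ 0.64245909 -0.11761477  0.21091831]
```

Emit:
carry_out:
  motion:
    - {"xyz": [0.007, -0.325, 0], "angular": [0, 0, 0]}
    - {"xyz": [0.007, -0.325, 0], "angular": [0, 0, 0]}
    - {"xyz": [0.007, -0.325, 0], "angular": [0, 0, 0]}
    - {"xyz": [0.007, -0.325, 0], "angular": [0, 0, 0]}
    - {"xyz": [0.007, -0.325, 0], "angular": [0, 0, 0]}
    - {"xyz": [0.007, -0.325, 0], "angular": [0, 0, 0]}
    - {"xyz": [0.007, -0.325, 0], "angular": [0, 0, 0]}
    - {"xyz": [0.007, -0.325, 0.05], "angular": [0, 0, 0]}
    - {"xyz": [0.007, -0.325, 0.1], "angular": [0, 0, 0]}
    - {"xyz": [0.007, -0.325, 0.13], "angular": [0, 0, 0]}
    - {"xyz": [0.007, -0.325, 0.13], "angular": [0, 0, 0]}
    - {"xyz": [0.007, -0.325, 0.13], "angular": [0, 0, 0]}

```text
clock: 27.15
position: [0.6484, 0.208, 0.0813]
ee_rot: [1.0, 0.002, 0.0, -0.001]
ft_force: [0.2, -0.2, 0.8]
grip_width: 0.602
grasp_force: 0.0
```

Run:
```python
from h import *
chain(((.6492,.207,.012),0.5),((.6492,.207,.09),0.5),((.488,.338,.09),2))
```

```text
pose [0.6484 0.208  0.0813] yaw 0.2 t 27.15 F [ 0.2 -0.2  0.8] w 0.602
[ 0.8  1.1 69.3] mm turn [-0.1 -0.  -0.3]
[  0.   0. -78.] mm turn [0. 0. 0.]
[-160.1 -132.4   -0. ] mm turn [-0.   0.  -1.5]
```

Emit:
carry_out:
  motion:
    - {"xyz": [0.001, 0.001, 0.03], "angular": [0, 0, 0]}
    - {"xyz": [0.001, 0.001, 0.055], "angular": [0, 0, 0]}
    - {"xyz": [0.001, 0.001, 0.068], "angular": [0, 0, 0]}
    - {"xyz": [0.001, 0.001, 0.068], "angular": [0, 0, 0]}
    - {"xyz": [0.001, 0.001, 0.068], "angular": [0, 0, 0]}
    - {"xyz": [0.001, 0.001, 0.068], "angular": [0, 0, 0]}

```text
clock: 27.75
position: [0.6506, 0.2056, 0.0145]
ee_rot: [1.0, 0.001, 0.001, -0.0]
ft_force: [-0.6, -0.2, -1.1]
grip_width: 0.602
grasp_force: 0.0
```

Emit:
carry_out:
  motion:
    - {"xyz": [0, 0, 0], "angular": [0, 0, 0]}
    - {"xyz": [0, 0, 0], "angular": [0, 0, 0]}
    - {"xyz": [0, 0, 0], "angular": [0, 0, 0]}
    - {"xyz": [0, 0, 0], "angular": [0, 0, 0]}
    - {"xyz": [0, 0, 0], "angular": [0, 0, 0]}
    - {"xyz": [0, 0, -0.04], "angular": [0, 0, 0]}
    - {"xyz": [0, 0, -0.08], "angular": [0, 0, 0]}
    - {"xyz": [0, 0, -0.08], "angular": [0, 0, 0]}
    - {"xyz": [0, 0, -0.08], "angular": [0, 0, 0]}
  hand: 0.1
  grip_force: 60

```text
clock: 28.65
position: [0.6499, 0.205, 0.0932]
ee_rot: [1.0, 0.001, 0.001, -0.0]
ft_force: [-0.6, 0.1, -2.5]
grip_width: 0.312
grasp_force: 59.9
```

Emit:
carry_out:
  motion:
    - {"xyz": [-0.16, -0.132, 0], "angular": [0, 0, -1.5]}
    - {"xyz": [-0.16, -0.132, 0], "angular": [0, 0, -1.5]}
    - {"xyz": [-0.16, -0.132, 0], "angular": [0, 0, -1.5]}
    - {"xyz": [-0.16, -0.132, 0], "angular": [0, 0, -1.5]}
    - {"xyz": [-0.16, -0.132, 0], "angular": [0, 0, -1.5]}
    - {"xyz": [-0.16, -0.132, 0], "angular": [0, 0, -1.5]}
    - {"xyz": [-0.16, -0.132, 0], "angular": [0, 0, -1.5]}
    - {"xyz": [-0.16, -0.132, 0.03], "angular": [0, 0, -1.5]}
    - {"xyz": [-0.16, -0.132, 0.05], "angular": [0, 0, -1.5]}
    - {"xyz": [-0.16, -0.132, 0.05], "angular": [0, 0, -1.5]}
    - {"xyz": [-0.16, -0.132, 0.05], "angular": [0, 0, -1.5]}

```text
clock: 29.75
position: [0.4902, 0.3356, 0.0422]
ee_rot: [1.0, 0.013, -0.0, 0.0]
ft_force: [-0.3, 0.3, -1.3]
grip_width: 0.311
grasp_force: 59.8
```

Run:
```python
from h import *
chain(((.488,.338,.015),2))
c=snap('top','b1'); a=c['img'][160:260,140:300]; cv2.imwrite('pics/b1c.png',cv2.resize(a,(640,400),interpolation=cv2.INTER_CUBIC)[:,:,::-1])
```

```text
pose [0.4902 0.3356 0.0422] yaw 1.47 t 29.75 F [-0.3  0.3 -1.3] w 0.311
[-2.1 -2.4 27.2] mm turn [ 0.   0.  -0.5]
```

View pics/b1c.png

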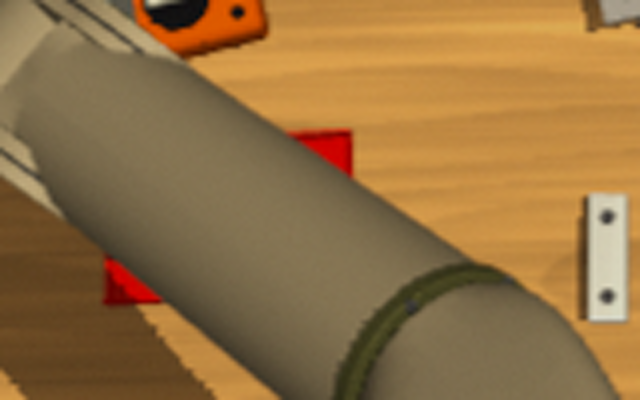

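The arm hides the tray, but the pose and grip agree. Lower and release, then move up toward B.

Emit:
carry_out:
  motion:
    - {"xyz": [-0.002, -0.002, 0.012], "angular": [0, 0, 0]}
    - {"xyz": [-0.002, -0.002, 0.022], "angular": [0, 0, 0]}
    - {"xyz": [-0.002, -0.002, 0.026], "angular": [0, 0, 0]}
    - {"xyz": [-0.002, -0.002, 0.026], "angular": [0, 0, 0]}
    - {"xyz": [-0.002, -0.002, 0.026], "angular": [0, 0, 0]}
    - {"xyz": [-0.002, -0.002, 0.026], "angular": [0, 0, 0]}

```text
clock: 30.4
position: [0.4869, 0.3386, 0.0163]
ee_rot: [1.0, 0.014, -0.0, 0.0]
ft_force: [-2.9, -1.7, 4.6]
grip_width: 0.311
grasp_force: 60.7
```

Emit:
carry_out:
  motion:
    - {"xyz": [0, 0, 0], "angular": [0, 0, 0]}
    - {"xyz": [0, 0, 0], "angular": [0, 0, 0]}
    - {"xyz": [0, 0, 0], "angular": [0, 0, 0]}
    - {"xyz": [0, 0, 0], "angular": [0, 0, 0]}
    - {"xyz": [0, 0, -0.03], "angular": [0, 0, 0]}
    - {"xyz": [0, 0, -0.07], "angular": [0, 0, 0]}
    - {"xyz": [0, 0, -0.09], "angular": [0, 0, 0]}
    - {"xyz": [0, 0, -0.09], "angular": [0, 0, 0]}
    - {"xyz": [0, 0, -0.09], "angular": [0, 0, 0]}
  hand: 0.55

```text
clock: 31.3
position: [0.4874, 0.3386, 0.1062]
ee_rot: [1.0, 0.014, 0.0, -0.0]
ft_force: [0.4, 0.3, -0.1]
grip_width: 0.55
grasp_force: 0.0
```

Run:
```python
from h import *
chain(((.4518,.0688,.105),0),((.4518,.0688,.006),0))
```

```text
pose [0.4874 0.3386 0.1062] yaw 1.57 t 31.3 F [ 0.4  0.3 -0.1] w 0.55
[-43.  268.7   1.2] mm turn [-0.  -0.   1.6]
[ 0. -0. 99.] mm turn [0. 0. 0.]
```

Emit:
carry_out:
  motion:
    - {"xyz": [-0.043, 0.269, 0], "angular": [0, 0, 1.6]}
    - {"xyz": [-0.043, 0.269, 0], "angular": [0, 0, 1.6]}
    - {"xyz": [-0.043, 0.269, 0], "angular": [0, 0, 1.6]}
    - {"xyz": [-0.043, 0.269, 0], "angular": [0, 0, 1.6]}
    - {"xyz": [-0.043, 0.269, 0], "angular": [0, 0, 1.6]}
    - {"xyz": [-0.043, 0.269, 0], "angular": [0, 0, 1.6]}
    - {"xyz": [-0.043, 0.269, 0.02], "angular": [0, 0, 1.6]}
    - {"xyz": [-0.043, 0.269, 0.04], "angular": [0, 0, 1.6]}
    - {"xyz": [-0.043, 0.269, 0.04], "angular": [0, 0, 1.6]}
    - {"xyz": [-0.043, 0.269, 0.04], "angular": [0, 0, 1.6]}

```text
clock: 32.3
position: [0.451, 0.0688, 0.0658]
ee_rot: [1.0, 0.0, -0.001, -0.0]
ft_force: [0.1, -0.8, 0.6]
grip_width: 0.552
grasp_force: 0.0
```

Run:
```python
from h import *
chain(((.4518,.0688,.006),0))
c=snap('side','b2'); a=c['img'][150:330,150:400]; cv2.imwrite('pics/b2c.png',cv2.resize(a,(750,540),interpolation=cv2.INTER_CUBIC)[:,:,::-1])
```

```text
pose [0.451  0.0688 0.0658] yaw 0.01 t 32.3 F [ 0.1 -0.8  0.6] w 0.552
[ 0.9 -0.  59.8] mm turn [-0.   0.1  0. ]
```

View pics/b2c.png

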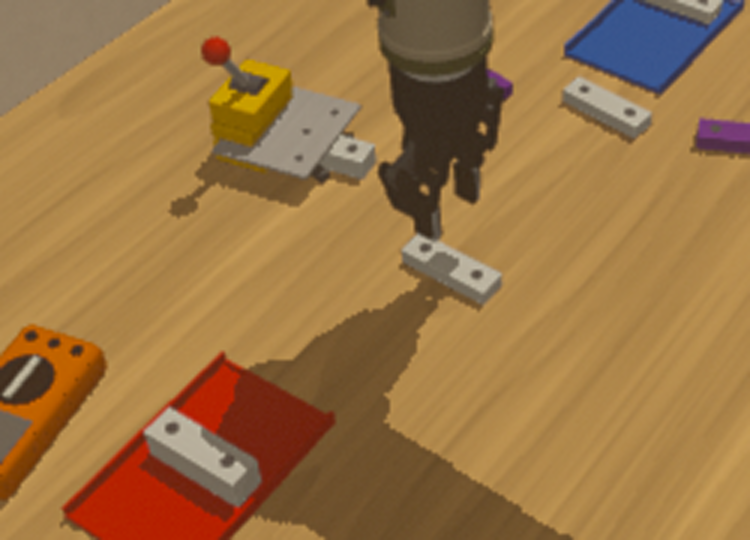

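Tall bar in the red tray (crop 205,455), B below the gripper (450,270), mid home, lever clamped. Grasp B and carry to the middle blue slot.

Emit:
carry_out:
  motion:
    - {"xyz": [0.001, 0, 0.03], "angular": [0, 0, 0]}
    - {"xyz": [0.001, 0, 0.05], "angular": [0, 0, 0]}
    - {"xyz": [0.001, 0, 0.061], "angular": [0, 0, 0]}
    - {"xyz": [0.001, 0, 0.061], "angular": [0, 0, 0]}
    - {"xyz": [0.001, 0, 0.061], "angular": [0, 0, 0]}
    - {"xyz": [0.001, 0, 0.061], "angular": [0, 0, 0]}

```text
clock: 32.95
position: [0.4535, 0.0688, 0.0064]
ee_rot: [1.0, -0.0, 0.001, 0.0]
ft_force: [-0.9, -0.4, -0.1]
grip_width: 0.546
grasp_force: 0.0
```

Emit:
carry_out:
  motion:
    - {"xyz": [0, 0, 0], "angular": [0, 0, 0]}
    - {"xyz": [0, 0, 0], "angular": [0, 0, 0]}
    - {"xyz": [0, 0, 0], "angular": [0, 0, 0]}
    - {"xyz": [0, 0, 0], "angular": [0, 0, 0]}
    - {"xyz": [0, 0, 0], "angular": [0, 0, 0]}
    - {"xyz": [0, 0, -0.04], "angular": [0, 0, 0]}
    - {"xyz": [0, 0, -0.08], "angular": [0, 0, 0]}
    - {"xyz": [0, 0, -0.08], "angular": [0, 0, 0]}
    - {"xyz": [0, 0, -0.08], "angular": [0, 0, 0]}
  hand: 0.1
  grip_force: 60

```text
clock: 33.85
position: [0.4533, 0.0685, 0.0863]
ee_rot: [1.0, -0.0, 0.001, 0.0]
ft_force: [-0.8, 0.6, -1.2]
grip_width: 0.306
grasp_force: 60.1
```

```bash
python3 - <<'E' | grep '>>\|pose\|mm turn'
from look import *
chain(((.482,-.331,.085),-1))
d=snap('top','b3'); c=snap('side','b3s')
for n,x,y,z in [('tallA-',.488-.028,.338,.034),('tallA+',.488+.028,.338,.034),('low1+',.509,-.381,.02),('low1-',.453,-.381,.02),('D',.4815,-.192,.0176),('D',.4258,-.1865,.0178)]:
    try: print('>>',n,hole(d,c,x,y,z))
    except Exception as e: print('>>',n,'fail')
E
```

```text
pose [0.4533 0.0685 0.0863] yaw -0.04 t 33.85 F [-0.8  0.6 -1.2] w 0.306
[ 28.9 399.4   1.5] mm turn [ 0.  -0.1  1. ]
>> tallA- (array([0.4585, 0.3364, 0.0332]), np.float64(0.0007))
>> tallA+ (array([0.5142, 0.3381, 0.033 ]), np.float64(0.0005))
>> low1+ (array([ 0.5098, -0.3807,  0.0214]), np.float64(0.0005))
>> low1- (array([ 0.4539, -0.3826,  0.0206]), np.float64(0.0008))
>> D (array([ 0.4815, -0.192 ,  0.0174]), np.float64(0.0003))
>> D (array([ 0.4258, -0.1865,  0.0177]), np.float64(0.0003))
```

Emit:
carry_out:
  motion:
    - {"xyz": [0.028, 0.399, 0], "angular": [0, 0, 1]}
    - {"xyz": [0.028, 0.399, 0], "angular": [0, 0, 1]}
    - {"xyz": [0.028, 0.399, 0], "angular": [0, 0, 1]}
    - {"xyz": [0.028, 0.399, 0], "angular": [0, 0, 1]}
    - {"xyz": [0.028, 0.399, 0], "angular": [0, 0, 1]}
    - {"xyz": [0.028, 0.399, 0], "angular": [0, 0, 1]}
    - {"xyz": [0.028, 0.399, 0], "angular": [0, 0, 1]}
    - {"xyz": [0.028, 0.399, 0], "angular": [0, 0, 1]}
    - {"xyz": [0.028, 0.399, 0], "angular": [0, 0, 1]}
    - {"xyz": [0.028, 0.399, 0.02], "angular": [0, 0, 1]}
    - {"xyz": [0.028, 0.399, 0.04], "angular": [0, 0, 1]}
    - {"xyz": [0.028, 0.399, 0.04], "angular": [0, 0, 1]}

```text
clock: 35.15
position: [0.4781, -0.3288, 0.0413]
ee_rot: [1.0, -0.009, -0.003, -0.002]
ft_force: [-0.1, -0.2, -1.6]
grip_width: 0.307
grasp_force: 60.0
```

Emit:
carry_out:
  motion:
    - {"xyz": [0, 0, 0], "angular": [0, 0, 0]}
    - {"xyz": [0, 0, 0.01], "angular": [0, 0, 0]}
    - {"xyz": [0, 0, 0.015], "angular": [0, 0, 0]}
    - {"xyz": [0, 0, 0.015], "angular": [0, 0, 0]}

```text
clock: 35.55
position: [0.4802, -0.3301, 0.0297]
ee_rot: [1.0, -0.009, -0.0, -0.0]
ft_force: [-0.7, 0.3, -0.8]
grip_width: 0.309
grasp_force: 60.1
```

Run:
```python
from h import *
chain(((.482,-.331,.0085),-1))
```

```text
pose [ 0.4802 -0.3301  0.0297] yaw -1.01 t 35.55 F [-0.7  0.3 -0.8] w 0.309
[ 1.9  0.9 21.2] mm turn [-0.   0.1 -0. ]
```

Emit:
carry_out:
  motion:
    - {"xyz": [0.001, 0, 0.012], "angular": [0, 0, 0]}
    - {"xyz": [0.001, 0, 0.02], "angular": [0, 0, 0]}
    - {"xyz": [0.001, 0, 0.021], "angular": [0, 0, 0]}
    - {"xyz": [0.001, 0, 0.021], "angular": [0, 0, 0]}
    - {"xyz": [0.001, 0, 0.021], "angular": [0, 0, 0]}
    - {"xyz": [0.001, 0, 0.021], "angular": [0, 0, 0]}

```text
clock: 36.15
position: [0.4815, -0.3303, 0.009]
ee_rot: [1.0, -0.009, -0.0, -0.0]
ft_force: [-0.7, 0.1, -0.4]
grip_width: 0.306
grasp_force: 60.1
```

Emit:
carry_out:
  motion:
    - {"xyz": [0, 0, 0], "angular": [0, 0, 0]}
    - {"xyz": [0, 0, 0], "angular": [0, 0, 0]}
    - {"xyz": [0, 0, 0], "angular": [0, 0, 0]}
    - {"xyz": [0, 0, -0.03], "angular": [0, 0, 0]}
    - {"xyz": [0, 0, -0.07], "angular": [0, 0, 0]}
    - {"xyz": [0, 0, -0.08], "angular": [0, 0, 0]}
    - {"xyz": [0, 0, -0.08], "angular": [0, 0, 0]}
    - {"xyz": [0, 0, -0.08], "angular": [0, 0, 0]}
  hand: 0.41

```text
clock: 36.95
position: [0.481, -0.3302, 0.0884]
ee_rot: [1.0, -0.009, -0.0, -0.0]
ft_force: [0.2, -0.1, 0.2]
grip_width: 0.411
grasp_force: 0.0
```

Run:
```python
from h import *
chain(((.4537,-.1893,.09),-5.6),((.4537,-.1893,.007),-5.6))
```

```text
pose [ 0.481  -0.3302  0.0884] yaw -1.02 t 36.95 F [ 0.2 -0.1  0.2] w 0.411
[ -29.9 -140.4   -1.6] mm turn [-0.   0.1  4.6]
[ 0. -0. 83.] mm turn [0. 0. 0.]
```

Emit:
carry_out:
  motion:
    - {"xyz": [-0.03, -0.14, 0], "angular": [0, 0, 4.6]}
    - {"xyz": [-0.03, -0.14, 0], "angular": [0, 0, 4.6]}
    - {"xyz": [-0.03, -0.14, 0], "angular": [0, 0, 4.6]}
    - {"xyz": [-0.03, -0.14, 0], "angular": [0, 0, 4.6]}
    - {"xyz": [-0.03, -0.14, 0.03], "angular": [0, 0, 4.6]}
    - {"xyz": [-0.03, -0.14, 0.06], "angular": [0, 0, 4.6]}
    - {"xyz": [-0.03, -0.14, 0.075], "angular": [0, 0, 4.6]}
    - {"xyz": [-0.03, -0.14, 0.081], "angular": [0, 0, 4.6]}
    - {"xyz": [-0.03, -0.14, 0.081], "angular": [0, 0, 4.6]}
    - {"xyz": [-0.03, -0.14, 0.081], "angular": [0, 0, 4.6]}
    - {"xyz": [-0.03, -0.14, 0.081], "angular": [0, 0, 4.6]}
  hand: 0.55

```text
clock: 38.05
position: [0.4546, -0.1902, 0.0091]
ee_rot: [0.999, -0.049, 0.001, 0.0]
ft_force: [0.4, -0.1, 1.0]
grip_width: 0.549
grasp_force: 0.0
```

Emit:
carry_out:
  motion:
    - {"xyz": [0, 0, 0], "angular": [0, 0, 0]}
    - {"xyz": [0, 0, 0], "angular": [0, 0, 0]}
    - {"xyz": [0, 0, 0], "angular": [0, 0, 0]}
    - {"xyz": [0, 0, 0], "angular": [0, 0, 0]}
    - {"xyz": [0, 0, 0], "angular": [0, 0, 0]}
    - {"xyz": [0, 0, -0.04], "angular": [0, 0, 0]}
    - {"xyz": [0, 0, -0.06], "angular": [0, 0, 0]}
    - {"xyz": [0, 0, -0.06], "angular": [0, 0, 0]}
    - {"xyz": [0, 0, -0.06], "angular": [0, 0, 0]}
  hand: 0.1
  grip_force: 60

```text
clock: 38.95
position: [0.4541, -0.19, 0.0684]
ee_rot: [0.999, -0.049, 0.0, 0.0]
ft_force: [-0.4, 0.5, -1.2]
grip_width: 0.305
grasp_force: 59.8
```

```bash
python3 - <<'E'| grep '>>\|pose\|mm turn'
from look import *
chain(((.482,-.281,.068),-1),((.482,-.281,.009),-1))
d=snap('top','b4'); c=snap('side','b4s')
for n,x,y,z in [('low1+',.5098,-.381,.02),('low1-',.4539,-.382,.02),('B+',.509,-.331,.02),('B-',.453,-.331,.02)]:
    try: print('>>',n,hole(d,c,x,y,z))
    except Exception as e: print('>>',n,'fail')
E
```

```text
pose [ 0.4541 -0.19    0.0684] yaw -5.63 t 38.95 F [-0.4  0.5 -1.2] w 0.305
[36.7 87.8  0.5] mm turn [ 0.  -0.  -4.6]
[ 0. -0. 59.] mm turn [0. 0. 0.]
>> low1+ (array([ 0.5125, -0.3792,  0.0217]), np.float64(0.0057))
>> low1- (array([ 0.454 , -0.3827,  0.0205]), np.float64(0.0009))
>> B+ fail
>> B- failtri.py:7: RuntimeWarning: invalid value encountered in scalar divide
  w=np.clip(np.median(p)*0.85-p,0,None)*(np.hypot(X-u,Y-v)<2.6); return (w*X).sum()/w.sum(),(w*Y).sum()/w.sum()
```

One picture is left, so I'll keep it for the end and go on numerically. Place D in the third blue slot.

Emit:
carry_out:
  motion:
    - {"xyz": [0.037, 0.087, 0], "angular": [0, 0, -4.6]}
    - {"xyz": [0.037, 0.087, 0], "angular": [0, 0, -4.6]}
    - {"xyz": [0.037, 0.087, 0], "angular": [0, 0, -4.6]}
    - {"xyz": [0.037, 0.087, 0], "angular": [0, 0, -4.6]}
    - {"xyz": [0.037, 0.087, 0.025], "angular": [0, 0, -4.6]}
    - {"xyz": [0.037, 0.087, 0.025], "angular": [0, 0, -4.6]}
    - {"xyz": [0.037, 0.087, 0.025], "angular": [0, 0, -4.6]}

```text
clock: 39.75
position: [0.4818, -0.2787, 0.0429]
ee_rot: [1.0, -0.008, -0.001, -0.001]
ft_force: [0.2, 0.2, -0.4]
grip_width: 0.299
grasp_force: 59.8
```

Run:
```python
from look import *
chain(((.482,-.281,.011),-1))
c=snap('side','b5s')
h=cv2.cvtColor(c['img'],cv2.COLOR_RGB2HSV); k=((h[:,:,1]<60)&(h[:,:,2]>90)).astype(np.uint8); k[:140]=0;k[190:]=0;k[:,:325]=0;k[:,410:]=0
n,l,s,ce=cv2.connectedComponentsWithStats(k); print([(a.tolist(),b.round(1)) for a,b in zip(s[1:],ce[1:]) if a[4]>25])
for y in(-.381,-.331,-.281): print(y,[proj(c,(.482+x,y,.0205)).round(1) for x in(-.045,0,.045)])
```

```text
A [237.1 161.6] [207.3 240.1] P [0.632  0.2202 0.031 ] err 0.0002 raw [0.632 0.22  0.031]
A [237.4 180.8] [223.5 248.9] P [0.5761 0.219  0.0311] err 0.0006 raw [0.5754 0.2195 0.0323]
B [291.4 213.8] [291.3 232.1] P [0.4798 0.0684 0.0176] err 0.0001 raw [0.4798 0.0684 0.0172]
B [291.4 233.6] [308.4 241. ] P [0.4238 0.0692 0.0176] err 0.0001 raw [0.4233 0.0693 0.0181]
C [333.3 216.2] [320.1 206.3] P [ 0.4693 -0.0491  0.0246] err 0.0003 raw [ 0.4691 -0.0494  0.0245]
C [333.9 236. ] [337.3 214.1] P [ 0.4131 -0.0493  0.0247] err 0.0003 raw [ 0.4128 -0.0497  0.0249]
D [383.8 211.1] [344.3 179.3] P [ 0.4815 -0.192   0.0175] err 0.0003 raw [ 0.4813 -0.1923  0.0174]
D [382.8 230.7] [359.5 187. ] P [ 0.4258 -0.1865  0.0178] err 0.0003 raw [ 0.4252 -0.1867  0.018 ]
low1 [312.  173.2] [271.5 202.6] P [0.5964 0.0078 0.0176] err 0.0 raw [0.5965 0.008  0.018 ]
panel [296.3 157.9] [249.2 202.3] P [0.6393 0.0515 0.0301] err 0.0 raw [0.6394 0.0513 0.0299]
panel [307.3 151.2] [251.6 193.4] P [0.6583 0.0197 0.0306] err 0.0 raw [0.6585 0.0194 0.0299]
panel [320.1 152.3] [261.1 187. ] P [ 0.6541 -0.0168  
[... 291 characters left out ...]
 166  193   63   43 2487] [array([0.544, 0.431]), array([0.548, 0.252]), array([0.432, 0.245]), array([0.427, 0.422])] [0.4877 0.338  0.008 ]
blue [ 401  191   64   41 2439] [array([ 0.537, -0.244]), array([ 0.538, -0.422]), array([ 0.423, -0.416]), array([ 0.423, -0.24 ])] [ 0.4802 -0.3312  0.008 ]
pose [ 0.4818 -0.2787  0.0429] yaw -0.94 t 39.75 F [ 0.2  0.2 -0.4] w 0.299
[ 0.2  2.3 31.9] mm turn [-0.1  0.1  0.1]
[([344, 142, 47, 25, 538], array([371.8, 154.7]))]
-0.381 [array([388.3, 152. ]), array([375.9, 147.4]), array([363.8, 143. ])]
-0.331 [array([380.5, 159.9]), array([368. , 155.2]), array([355.7, 150.5])]
-0.281 [array([372.5, 168.2]), array([359.7, 163.2]), array([347.4, 158.4])]
```

Emit:
carry_out:
  motion:
    - {"xyz": [0, 0.001, 0.015], "angular": [0, 0, 0]}
    - {"xyz": [0, 0.001, 0.026], "angular": [0, 0, 0]}
    - {"xyz": [0, 0.001, 0.032], "angular": [0, 0, 0]}
    - {"xyz": [0, 0.001, 0.032], "angular": [0, 0, 0]}
    - {"xyz": [0, 0.001, 0.032], "angular": [0, 0, 0]}
    - {"xyz": [0, 0.001, 0.032], "angular": [0, 0, 0]}

```text
clock: 40.4
position: [0.4816, -0.2808, 0.0118]
ee_rot: [1.0, -0.009, -0.001, -0.0]
ft_force: [-8.0, 4.9, 16.0]
grip_width: 0.306
grasp_force: 61.7
```

Emit:
carry_out:
  motion:
    - {"xyz": [0, 0, 0], "angular": [0, 0, 0]}
    - {"xyz": [0, 0, 0], "angular": [0, 0, 0]}
    - {"xyz": [0, 0, 0], "angular": [0, 0, 0]}
    - {"xyz": [0, 0, -0.03], "angular": [0, 0, 0]}
    - {"xyz": [0, 0, -0.08], "angular": [0, 0, 0]}
    - {"xyz": [0, 0, -0.13], "angular": [0, 0, 0]}
    - {"xyz": [0, 0, -0.18], "angular": [0, 0, 0]}
    - {"xyz": [-0.08, 0.04, -0.2], "angular": [0, 0, 0]}
    - {"xyz": [-0.08, 0.08, -0.2], "angular": [0, 0, 0]}
    - {"xyz": [-0.1, 0.12, -0.2], "angular": [0, 0, 0]}
    - {"xyz": [-0.12, 0.16, -0.2], "angular": [0, 0, 0]}
    - {"xyz": [-0.16, 0.2, -0.2], "angular": [0, 0, 0]}
  hand: 0.42

```text
clock: 41.6
position: [0.3284, -0.4694, 0.2112]
ee_rot: [1.0, -0.009, 0.0, 0.0]
ft_force: [-0.6, -0.6, -1.0]
grip_width: 0.418
grasp_force: 0.0
```

Emit:
carry_out:
  motion:
    - {"xyz": [-0.08, 0.1, 0], "angular": [0, 0, 0]}
    - {"xyz": [-0.08, 0.1, 0], "angular": [0, 0, 0]}
    - {"xyz": [-0.08, 0.1, 0], "angular": [0, 0, 0]}
    - {"xyz": [-0.08, 0.1, 0], "angular": [0, 0, 0]}
    - {"xyz": [-0.08, 0.1, 0], "angular": [0, 0, 0]}

```text
clock: 42.1
position: [0.247, -0.5661, 0.2107]
ee_rot: [1.0, -0.009, -0.0, -0.0]
ft_force: [0.9, 1.4, -0.1]
grip_width: 0.42
grasp_force: 0.0
```

```bash
python3 - <<'E'| grep '>>\|pose\|mm turn'
from look import *
chain()
d=snap('top','f'); c=snap('side','fs')
g=V(.085,.038,.137); kc,kd=knob(c,proj(c,g)),knob(d,proj(d,g)); P,e=tri.tri(kd,kc)
print('>> knob in vice',R.from_euler('z',-VY).apply(P-VO).round(4),e)
for n,x,y,z in [('low1+',.5098,-.381,.02),('low1-',.4539,-.382,.02),('B+',.509,-.331,.02),('B-',.453,-.331,.02),('D+',.509,-.28,.02),('D-',.453,-.28,.02),('A-',.4585,.3364,.033),('A+',.514,.338,.033),('mid',*V(-.018,0,.0245))]:
    try: print('>>',n,hole(d,c,x,y,z))
    except Exception as e: print('>>',n,'fail')
a=cv2.resize(d['img'][100:280,150:480],(660,300),interpolation=cv2.INTER_CUBIC); b=cv2.resize(c['img'][100:340,130:430],(375,300))
b2=cv2.resize(c['img'][130:190,330:410],(285,300),interpolation=cv2.INTER_CUBIC)
cv2.imwrite('pics/fin.png',np.vstack([a,np.hstack([b,b2])])[:,:,::-1])
E
```

```text
pose [ 0.247  -0.5661  0.2107] yaw -1.07 t 42.1 F [ 0.9  1.4 -0.1] w 0.42
>> knob in vice [0.0859 0.037  0.1392] 0.0006599338582522122
>> low1+ (array([ 0.51  , -0.3806,  0.0213]), np.float64(0.0))
>> low1- (array([ 0.4541, -0.3827,  0.0204]), np.float64(0.0009))
>> B+ (array([ 0.508 , -0.332 ,  0.0203]), np.float64(0.0001))
>> B- (array([ 0.4516, -0.3303,  0.0208]), np.float64(0.0002))
>> D+ (array([ 0.5084, -0.2825,  0.0204]), np.float64(0.0006))
>> D- (array([ 0.4525, -0.2812,  0.0208]), np.float64(0.0002))
>> A- (array([0.4578, 0.3366, 0.0331]), np.float64(0.0001))
>> A+ (array([0.5141, 0.338 , 0.033 ]), np.float64(0.0001))
>> mid (array([0.6112, 0.0091, 0.0245]), np.float64(0.0001))
```

View pics/fin.png

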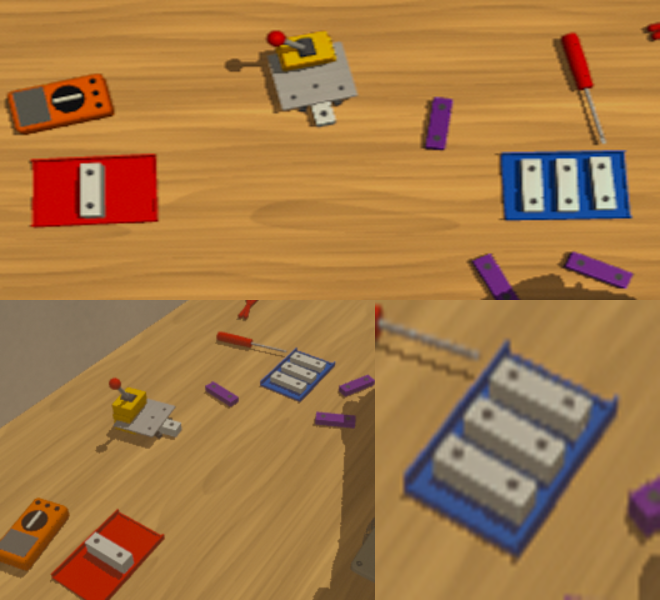

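Three low bars lie flat in the blue tray, the tall bar flat in the red tray, mid home and the lever clamped.

```bash
python3 -c "
from workcell import *
print(hand_in())"
```

```text
the job is handed in; nothing more can be done
None
```

The job is done and handed in at about 42 s of the 210 s allowed: the medium bar is home under the panel with the lever swung back, the three low bars are flat in the blue tray, and the one tall bar present is flat in the red tray.

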